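Load a new roll into the tag dispenser and set its guide

ROBOT

A 7-joint arm with a two-finger parallel gripper is mounted at the origin on a cart in front of the work surface, level with it; the furniture and walls round the work are solid. World frame = base frame: x ahead of the robot, y to its left, z up, the work surface at z = 0. Lengths are in mm, angles in rad, forces in N, time in s.
With the tool pointing down it reaches from about 375 to 925 mm from the base axis. Payload 3.1 kg.
Tool frame: the origin (TCP) lies at the very end of the fingers, on their centre line; the grasp point (between the pads) lies 19 mm behind it; z points along the fingers, y is the line along which they close (so a half turn about z gives the same grasp; the last joint's range is limited). The gripper opens to 85 mm and grips with 20 to 120 N. Pads are 22 mm wide; open, the fingers measure 114 mm over their backs; the gripper's body (76 mm by 85 mm) begins 54 mm behind the grasp point. The pads swing forward as they close: fully open they stand 13 mm farther back than shut.
Start: joints at [1.083, 0.383, 0.044, 1.598, -0.018, 1.161, -0.05], TCP at [247.022, -601.234, 210.669] pointing down, gripper open.
Joint ranges: [-2.61, 2.61], [-0.41, 2.15], [-1.48, 1.57], [0, 2.5], [-1.57, 4.71], [0.05, 1.97], [-2.85, 2.85]. Speed limits (rad/s): [2.79, 2.79, 3.14, 3.14, 3.14, 3.14, 3.14].

INTERFACE

Orientations are given as a unit quaternion [x, y, z, w].
In Python, from workcell import robot gives the robot as it stands.
- The arm moves only by the tool step_arm, never from a script. Its argument "series" is text: rows parted by semicolons, each of 6 numbers parted by spaces: the shift along the tool's x, y, z each as a share of 0.3 m, from -1 to 1, then the turn, a rotation vector about the tool's x, y, z each as a share of 45 degrees, from -1 to 1. A call has 1 to 5 rows; each row shifts and turns the commanded pose from where the row before left it, along the tool's axes as they then stand; what a row does not reach is not made up. A row lasts 1/12 s, in which the tool goes at most 41.7 mm and 7.16 degrees, less where a joint would pass 70% of its speed; a pose out of reach is approached as far as the arm can. A call with a number of a shift or a turn outside -1 to 1 is refused whole. A call with a gripper value outside its range is refused whole. "claw" is the opening, from 0 (shut) to 1 (fully open), set as the call begins (left out, the last holds). The fingers move at their own pace and stop on an object; "grip_force" is the grip in N (left out, the last holds). Time passes only in rows, so rows that do not move let the fingers close. It gives the time, the measured TCP pose, the force, the opening and the grip force at its end, in the units of the state.
- robot.state(): the state, without advancing time (a new reading comes with each control period).
- robot.grab_frame(name): name is "side" or "top" or "wrist"; returns the picture (480x640x3 uint8, red, green, blue); there is no depth.
- robot.camera_model(name): a dict with "fx", "fy", "cx", "cy" (pixels), "dist_coeffs" ([k1, k2, p1, p2, k3] as OpenCV has them; the pictures are not rectified), "world_from_camera" (4x4, takes a point from camera to world coordinates). Camera axes: x right, y down, z forward; pixel columns grow to the right and rows downward; lengths in mm; the calibration is good to about 2 mm. A picture is of the moment at which its call begins: read the wrist's pose just before it. camera_model takes no time and is no camera call; for the wrist camera it gives the pose at the moment of the call.
- robot.finish_job(): hands the job in; it is judged then, once.
The state is a dict: "time": time; "joint_positions": joint angles; "joint_vel": joint speeds; "tau": joint torques, N m; "position": TCP position; "ee_rot": TCP orientation; "contact_force": force on the tool from outside, world axes, zero at the start; "ft_torque": the same for the moment, N m; "opening": finger opening in mm; "grasp_force": force on a finger pad.
Only numpy, scipy, OpenCV 4.12 (cv2) and the standard library are available. Lean on these libraries where they do the work, as an engineer would, in place of code of your own. Each camera call takes 0.05 s, during which the arm holds its last target. There are 200 camera calls.

TASK

Load the spare roll of garment tags into the dispenser: lay it on the two rollers, then slide the guide gently along its track until the roll is just snug between guide and cheek, and back the guide off about two millimetres so that the roll turns freely. Let go of the guide and close the dispenser's cover fully, without knocking the other things on the counter about.

Things in the scene. Friction and masses are not known exactly. Their poses are not given: they have to be found in the camera images.
- dispenser: Tag dispenser: heavy off-white plastic housing that does not move, 182 x 160 mm, 96 mm high. Origin on the counter under its centre; x points to its back (the low front with a toothed tear bar faces roughly to the robot), y to its left, z up. Side walls (inner faces at y = -71 and +71 mm) are 96 mm high from x = 0 to the back, slope down to 40 mm at x = -50 mm and are lower in front of that.
- well (a point): Where the centre of the loaded roll belongs, 57 mm above the counter at dispenser x = 0: two turning rollers, 16 mm thick, run along y below it at x = -24 and +24 mm; the roll lies on both, its axis along y. The part-open cover overhangs the well, so a vertical gripper does not fit: come in from above the front, leaning about 35 degrees. Fixed cheek on the -y side, sliding guide on the +y side.
- cheek: The fixed cheek: plate from x = -30 to +36 mm (dispenser axes), 82 mm high; same origin and axes as the dispenser. Its flat inner face is at y = -55 mm.
- cheek_face (a point): Point on the inner face of the cheek, level with the axis of a loaded roll (57 mm above the counter).
- guide: The sliding guide: a 5 mm steel plate, 82 mm high, that moves along the dispenser's y on rails. Its flat face to the cheek is at y = 0 of its own frame; axes as the dispenser's. It stays where it is left; it starts 86 to 102 mm from the cheek and can come to 20 mm from it. It slides with 2.5 to 4 N, also when it pushes the roll along; once the roll meets the cheek the force rises sharply.
- guide_face (a point): Point on the guide's face towards the cheek, level with the axis of a loaded roll, 57 mm above the counter.
- guide_lug (a point): Centre of the top of the thumb lug, 85 mm above the counter, 62 mm in front of the rollers' middle (dispenser x = -62 mm). The lug is 10 mm thick along y (0 to 10 mm behind the plane of the guide's face), 20 mm along x and free over its upper 40 mm; pinch it along y.
- cover (a joint): Angle of the cover, rad: 0 closed, 1.1 fully open, starts at 0.90 to 1.05. Stiff hinge (about 0.12 N m): it stays where it is left. An off-white plate 4 mm thick, 166 mm wide, flat to 134 mm from the hinge, then bent down a little. Push it shut from above with closed fingers, for example straight down 60 mm in front of the hinge.
- cover_hinge (a point): Middle of the cover's hinge line, which runs along the dispenser's y axis, at dispenser x = +80 mm, 101 mm above the counter. With the cover closed its top is 103 mm above the counter.
- cover_edge (a point): Middle of the cover's free front edge, 161 mm from the hinge; as found it stands 215 to 245 mm above the counter, over the middle of the well. Carry the roll above it or in front of it.
- rack: Spare-roll rack of light wood, does not move, 110 x 150 mm; origin on the counter under its centre. Two dowels along its y axis at x = -24 and +24 mm carry the roll; end boards 36 mm high at y = -66 and +66 mm (inner faces).
- tag_roll: The spare roll of garment tags, loose: diameter 67 mm, 28 mm wide, core hole 25 mm, about 50 g. It stands on edge across the rack's dowels, its axis (own z) along the rack's y, its centre 54 mm above the counter. Origin at the middle of one flat face; z is the axis and points to the other face. Grip it by its two flat faces, beside the core.
- roll_center (a point): Centre of the tag roll, on its axis, half way through its width.
- ticket_pad: Pad of job tickets lying on the counter near the robot, 140 x 100 x 12 mm; leave alone.
- pen_1: Ball pen lying on the counter, 139 mm long, 10 mm thick; leave alone.
- stapler: Desk stapler, 145 x 34 x 47 mm, near the robot on the left; leave alone.
- tailor_chalk: Flat piece of tailor's chalk, 34 x 52 x 8 mm, lying between rack and dispenser; leave alone.
- bulldog_clip: Binder clip, 24 x 40 mm, 39 mm high, standing between rack and dispenser; leave alone.
- call_bell: Counter bell, 84 mm wide, 62 mm high, at the back; leave alone.
- ink_pad: Closed ink pad, 57 x 73 x 18 mm, at the back; leave alone.
- rubber_stamp: Wooden rubber stamp, 25 x 52 mm, 69 mm high, at the back; leave alone.

How it is judged (in metres and radians):
On the way, in this order (a step that is already met when the one before it is completed fails the run):
1. the roll lies on both rollers between cheek and guide, let go (x of roll_center in the frame of dispenser between -0.005 and 0.005 m and z of roll_center in the frame of dispenser between 0.052 and 0.062 m and y of roll_center in the frame of cheek above -0.045 m and y of roll_center in the frame of guide below -0.01 m and angle between the z axis of tag_roll and the y axis of dispenser, either way round below 0.12 rad and contact force between the fingers and tag_roll below 0.1 N), for 0.2 s.
2. the guide has been slid along until the roll is snug between guide and cheek (contact force between each of guide, cheek and tag_roll above 1 N).
3. the guide has been backed off by 0.7 to 4 mm and let go (y of guide_face in the frame of cheek between -0.0263 and -0.023 m and contact force between the fingers and guide below 0.1 N), for 0.2 s.
At the end, for the whole second after the job is handed in: The cover is closed (within 0.04 rad); the roll lies at rest on both rollers (centre within 5 mm of its place, axis within 0.12 rad of the rollers' direction) between cheek and guide; the guide stands 28.7 to 32 mm from the cheek, so the 28 mm roll has 0.7 to 4 mm of play (value of joint cover below 0.04 rad and y of guide_face in the frame of cheek between -0.0263 and -0.023 m and x of roll_center in the frame of dispenser between -0.005 and 0.005 m and z of roll_center in the frame of dispenser between 0.052 and 0.062 m and angle between the z axis of tag_roll and the y axis of dispenser, either way round below 0.12 rad and linear speed of tag_roll below 0.02 m/s); the robot touches nothing.
It fails at once if the roll is squeezed with more than 25 N between guide and cheek (contact force between guide and tag_roll above 25 N).
It fails at once if a bystander is moved by more than 25 mm (distance of any of ticket_pad, pen_1, stapler, tailor_chalk, bulldog_clip, call_bell, ink_pad, rubber_stamp from where it was at the start of the episode above 0.025 m).
It also fails if it takes over 72 s, if anything falls off the work surface, if the arm or the gripper's body presses on something with over 40 N, if the wrist force passes 120 N, or if a joint passes its speed limit or range.

## Working session

There is one attempt and no reset: what is moved stays moved. The work goes in short steps, Python scripts to look and compute and a tool call to move; the robot and the scene stay as the last step left them, time stands still between calls to the robot, and variables do not carry over. Pictures are saved under pics/ and viewed, at most 10 in all, crops included, and the job is handed in when it is done.

Besides the shell and the picture viewer there is one more tool, called after "Emit:" as a command line: name --argument value ..., lists and objects as JSON in quotes. step_arm: Moves the arm, as the interface text tells. Its arguments: {"type":"object","properties":{"series":{"type":"string"},"claw":{"type":"number"},"grip_force":{"type":"number"}},"required":["series"]}

```bash
mkdir -p pics; ls; cat > h.py <<'E'
import numpy as np, cv2
from workcell import robot
from scipy.spatial.transform import Rotation as R
def ray(cm,px):
    K=np.array([[cm['fx'],0,cm['cx']],[0,cm['fy'],cm['cy']],[0,0,1]])
    u=cv2.undistortPoints(np.array(px,float).reshape(-1,1,2),K,np.array(cm['dist_coeffs'])).reshape(-1,2)
    T=np.array(cm['world_from_camera']); d=np.c_[u,np.ones(len(u))]@T[:3,:3].T
    return T[:3,3],d
def onz(cm,px,z):
    o,d=ray(cm,px); return o+d*((z-o[2])/d[:,2])[:,None]
def proj(cm,P):
    K=np.array([[cm['fx'],0,cm['cx']],[0,cm['fy'],cm['cy']],[0,0,1]])
    T=np.linalg.inv(np.array(cm['world_from_camera']))
    r=cv2.Rodrigues(T[:3,:3])[0]
    return cv2.projectPoints(np.array(P,float).reshape(-1,1,3),r,T[:3,3],K,np.array(cm['dist_coeffs']))[0].reshape(-1,2)
def rel(pos,Rt):
    "steps in tool axes from current pose to target"
    s=robot.state(); R0=R.from_quat(s['ee_rot']); 
    d=R0.inv().apply(np.array(pos)-s['position']); rv=(R0.inv()*Rt).as_rotvec()
    return np.round(d/300,4), np.round(rv/np.radians(45),4)
E
python3 - <<'E'
from h import *
s=robot.state(); print(s['time'],s['ee_rot'],s['position'])
for n in('top','side'):
    f=robot.grab_frame(n); cv2.imwrite(f'pics/{n}0.png',f[:,:,::-1])
    c=robot.camera_model(n); print(n,c['fx'],np.round(c['world_from_camera'],3).tolist())
E
```

```text
pics
0.0 [ 9.81065090e-01  1.93673766e-01 -3.20476864e-04 -1.28831016e-03] [ 246.60627719 -600.31145026  209.258576  ]
top 614.3572368966521 [[0.001, -0.98, 0.198, 337.715], [-1.0, -0.001, 0.0, -33.839], [-0.0, -0.198, -0.98, 1216.579], [0.0, 0.0, 0.0, 1.0]]
side 609.8105960133328 [[-0.882, -0.264, 0.391, -9.442], [-0.472, 0.509, -0.72, 1015.4], [-0.009, -0.819, -0.574, 902.528], [0.0, 0.0, 0.0, 1.0]]
```

View pics/top0.png

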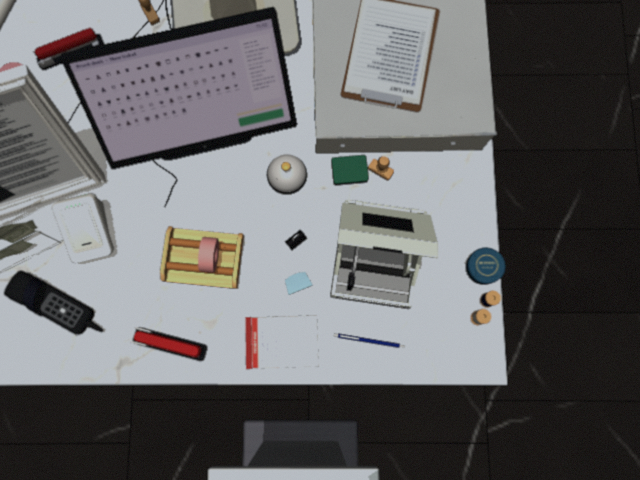

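View pics/side0.png

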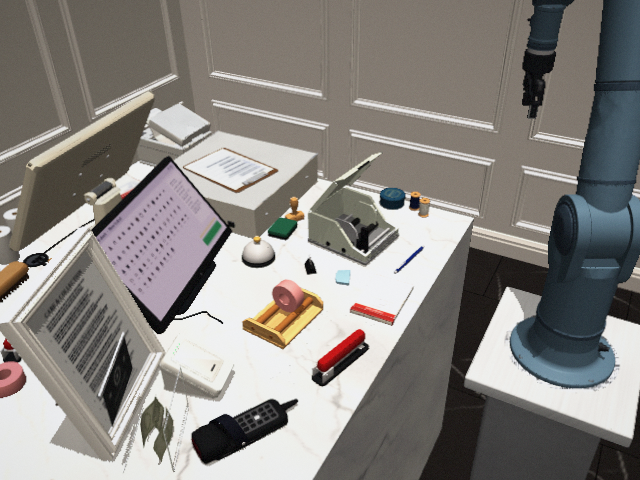

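The top view shows the pink roll at about (208,255) on the yellow rack, and the dispenser at about (335–437, 203–305) with its cover part-open. Next come masks and an enlarged crop.

```bash
python3 - <<'E'
from h import *
ct=robot.camera_model('top');cs=robot.camera_model('side')
t=cv2.imread('pics/top0.png');s=cv2.imread('pics/side0.png')
def big(m):
    n,l,st,ce=cv2.connectedComponentsWithStats(m.astype(np.uint8)); i=1+np.argmax(st[1:,4]); return l==i,st[i],ce[i]
def pink(im,x0,x1,y0,y1):
    h=cv2.cvtColor(im,cv2.COLOR_BGR2HSV).astype(int); m=((h[...,0]>170)|(h[...,0]<9))&(h[...,1]>50)&(h[...,1]<150)&(h[...,2]>100)
    k=np.zeros(m.shape,bool);k[y0:y1,x0:x1]=1; return big(m&k)
for im,c,b in((t,ct,(180,240,220,290)),(s,cs,(260,320,265,325))):
    m,st,ce=pink(im,*b); cn=cv2.findContours(m.astype(np.uint8),0,1)[0]; cn=max(cn,key=len)
    print(st,ce,cv2.minAreaRect(cn)); print(onz(c,[ce],54))
# rack mask yellow in top
h=cv2.cvtColor(t,cv2.COLOR_BGR2HSV).astype(int)
m=(h[...,0]>10)&(h[...,0]<32)&(h[...,1]>60); k=np.zeros(m.shape,bool);k[215:300,150:255]=1
m,st,ce=big(m&k); cn=cv2.convexHull(np.vstack(cv2.findContours(m.astype(np.uint8),0,1)[0])); r=cv2.minAreaRect(cn)
bp=cv2.boxPoints(r); P=onz(ct,bp,30); print('rack',np.round(bp),np.round(P),P.mean(0))
a=cv2.resize(t[190:315,320:450],None,fx=4.5,fy=4.5,interpolation=cv2.INTER_CUBIC)
b=cv2.resize(s[150:270,300:405],None,fx=4.5,fy=4.5,interpolation=cv2.INTER_CUBIC)
cv2.imwrite('pics/ca.png',a);cv2.imwrite('pics/cb.png',b); print(a.shape,b.shape)
E
```

```text
[198 238  19  33 491] [206.36863544 253.87780041] ((206.03277587890625, 254.00436401367188), (16.057889938354492, 33.569583892822266), 7.594643592834473)
[[545.53570174 166.29507171  54.        ]]
[272 280  32  32 736] [287.52581522 295.20244565] ((287.2500305175781, 295.2500305175781), (30.405588150024414, 28.284271240234375), 45.0)
[[547.18032166 163.17648955  54.        ]]
rack [[159. 281.]
 [164. 225.]
 [243. 233.]
 [238. 288.]] [[497. 260.  30.]
 [607. 255.  30.]
 [591. 100.  30.]
 [482. 108.  30.]] [544.39551202 180.66127738  30.        ]
(562, 585, 3) (540, 472, 3)
```

View pics/ca.png

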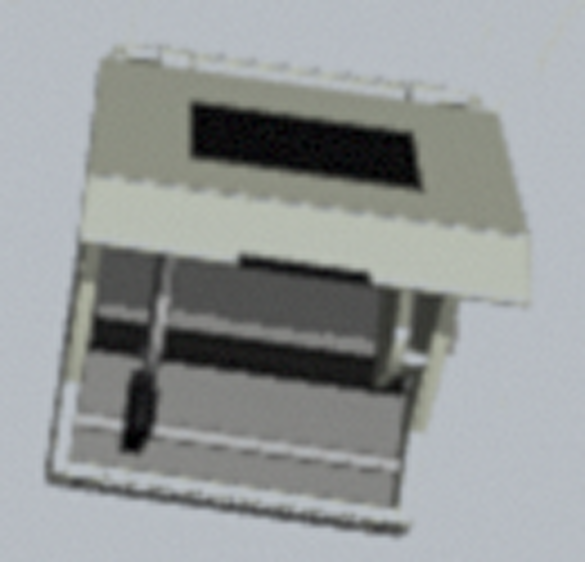

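View pics/cb.png

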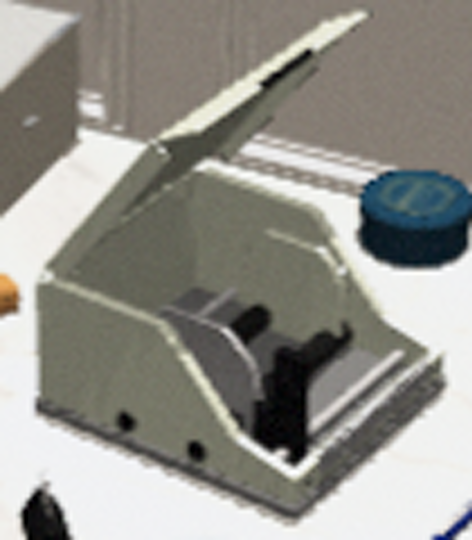

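```bash
python3 - <<'E'
from h import *
ct=robot.camera_model('top');cs=robot.camera_model('side')
A=lambda x,y:(320+x/4.5,190+y/4.5); B=lambda x,y:(300+x/4.5,150+y/4.5)
obs=[(onz(ct,[A(50,480)],2)[0],(-91,80)),(onz(ct,[A(405,530)],2)[0],(-91,-80)),
(onz(cs,[B(297,520)],0)[0],(-91,80)),(onz(cs,[B(38,405)],0)[0],(91,80)),(onz(cs,[B(442,380)],0)[0],(-91,-80))]
W=np.array([o[0][:2] for o in obs]);L=np.array([o[1] for o in obs],float);print(np.round(W))
w=W-W.mean(0);l=L-L.mean(0); th=np.arctan2((l[:,0]*w[:,1]-l[:,1]*w[:,0]).sum(),(l*w).sum())
c,s=np.cos(th),np.sin(th);Rm=np.array([[c,-s],[s,c]]);o=W.mean(0)-Rm@L.mean(0)
print('disp',o,np.degrees(th),np.round(L@Rm.T+o-W,1))
lug=onz(ct,[A(142,385)],85)[0];print('lug',Rm.T@(lug[:2]-o), lug)
print('hinge back edge',[Rm.T@(p[:2]-o) for p in onz(ct,[A(110,50),A(478,100)],101)])
# lug from side
print('lug side',Rm.T@(onz(cs,[B(297,350)],85)[0][:2]-o))
c=robot.camera_model('wrist');T=np.array(c['world_from_camera']);st=robot.state()
Rt=R.from_quat(st['ee_rot']).as_matrix();print('wristcam in tool',np.round(Rt.T@(T[:3,3]-st['position'])),np.round(Rt.T@T[:3,:3],3).tolist(),c['fx'],c['fy'])
print(np.round(Rt,3))
E
```

```text
[[ 469.  -75.]
 [ 447. -230.]
 [ 470.  -76.]
 [ 649. -107.]
 [ 453. -238.]]
disp [ 549.40609588 -168.94204009] -8.47062336036811 [[ 2.1 -1.9]
 [ 0.3 -4.8]
 [ 0.7 -0.1]
 [ 1.9  3.7]
 [-5.1  3. ]]
lug [-58.18593062  50.97457605] [ 499.36355795 -109.95259762   85.        ]
hinge back edge [array([76.99065867, 83.94383615]), array([ 78.31821299, -69.9875995 ])]
lug side [-68.22412164  48.9562639 ]
wristcam in tool [  64.   -1. -163.] [[0.0, -0.966, -0.259], [1.0, -0.0, 0.0], [-0.0, -0.259, 0.966]] 381.43597098155175 381.43597098155175
[[ 0.925  0.38  -0.001]
 [ 0.38  -0.925  0.002]
 [-0.    -0.002 -1.   ]]
```

Estimates: the dispenser is at about (549,-169) with yaw -8.5°, and the roll is at about (546,165). I'll move to a view pose in front of the dispenser.

```bash
cat >> h.py <<'E'
def Rtool(yawdeg,lean):
    a=np.radians(yawdeg);t=np.radians(lean);X=np.array([np.cos(a),np.sin(a),0]);Z=np.array([0,0,1.])
    z=np.sin(t)*X-np.cos(t)*Z;x=np.cos(t)*X+np.sin(t)*Z
    return R.from_matrix(np.c_[x,np.cross(z,x),z])
def plan(pos,Rt,n=None):
    d,r=rel(pos,Rt); s=robot.state()
    nt=int(np.ceil(np.linalg.norm(d)/0.125)) or 1; nr=int(np.ceil(np.linalg.norm(r)/0.15)) or 1
    print('t',round(s['time'],2),'pos',np.round(s['position'],1),'F',np.round(s['contact_force'],1),'open',round(s['opening'],1))
    print('trans total',d,'rows',nt,np.round(d/nt,4)); print('rot total',r,'rows',nr,np.round(r/nr,4))
E
python3 - <<'E'
from h import *
plan((430,-151,220),Rtool(-8.5,35))
E
```

```text
t 0.1 pos [ 246.7 -600.4  209.4] F [-0.8 -0.4 -1. ] open 85.5
trans total [ 1.1346 -1.1533 -0.0326] rows 13 [ 0.0873 -0.0887 -0.0025]
rot total [-0.2121  0.7596  0.6628] rows 7 [-0.0303  0.1085  0.0947]
```

Emit:
step_arm --series "0.087 -0.089 -0.01 0 0 0; 0.087 -0.089 -0.01 0 0 0; 0.087 -0.089 -0.01 0 0 0; 0.087 -0.089 -0.01 0 0 0; 0.087 -0.089 -0.01 0 0 0" --claw 1

```text
time: 0.52
position: [317.0, -426.1, 225.1]
ee_rot: [0.981, 0.194, -0.0, -0.001]
contact_force: [1.3, -1.0, 0.4]
opening: 85.5
grasp_force: 0.0
```

Emit:
step_arm --series "0.087 -0.089 -0.01 0 0 0; 0.087 -0.089 -0.01 0 0 0; 0.087 -0.089 -0.01 0 0 0; 0.087 -0.089 -0.01 0 0 0; 0.087 -0.089 -0.01 0 0 0"

```text
time: 0.93
position: [386.9, -253.1, 240.4]
ee_rot: [0.981, 0.194, -0.0, -0.0]
contact_force: [0.6, -0.5, 0.4]
opening: 85.2
grasp_force: 0.0
```

Emit:
step_arm --series "0.087 -0.089 0 0 0 0; 0.087 -0.089 0 0 0 0; 0.087 -0.089 0 0 0 0; 0 0 0 -0.03 0.108 0.095; 0 0 0 -0.03 0.108 0.095"

```text
time: 1.35
position: [431.5, -147.8, 240.8]
ee_rot: [0.988, 0.122, 0.09, 0.006]
contact_force: [-0.4, -0.8, 0.0]
opening: 85.4
grasp_force: 0.0
```

Emit:
step_arm --series "0 0 0 -0.03 0.108 0.095; 0 0 0 -0.03 0.108 0.095; 0 0 0 -0.03 0.108 0.095; 0 0 0 -0.03 0.108 0.095; 0 0 0 -0.03 0.108 0.095"

```text
time: 1.77
position: [428.3, -151.9, 240.6]
ee_rot: [0.951, -0.074, 0.301, 0.023]
contact_force: [0.1, 0.9, 0.3]
opening: 85.6
grasp_force: 0.0
```

Emit:
step_arm --series "0 0 0 0 0 0; 0 0 0 0 0 0"

```text
time: 1.93
position: [427.0, -150.5, 238.9]
ee_rot: [0.952, -0.07, 0.297, 0.023]
contact_force: [0.1, 0.2, 1.0]
opening: 85.6
grasp_force: 0.0
```

```bash
python3 - <<'E'
from h import *
plan((430,-151,220),Rtool(-8.5,35))
import json
c=robot.camera_model('wrist'); s=robot.state()
f=robot.grab_frame('wrist'); cv2.imwrite('pics/w1.png',f[:,:,::-1])
json.dump({k:np.array(v).tolist() for k,v in c.items()},open('w1.json','w'))
print(np.round(s['joint_positions'],2))
E
```

```text
t 1.93 pos [ 427.  -150.5  238.9] F [0.1 0.2 1. ] open 85.6
trans total [-0.0276 -0.0001  0.0575] rows 1 [-0.0276 -0.0001  0.0575]
rot total [0.001  0.0074 0.0012] rows 1 [0.001  0.0074 0.0012]
[ 0.62 -0.39 -0.24  2.43 -0.44  0.53 -1.03]
```

View pics/w1.png

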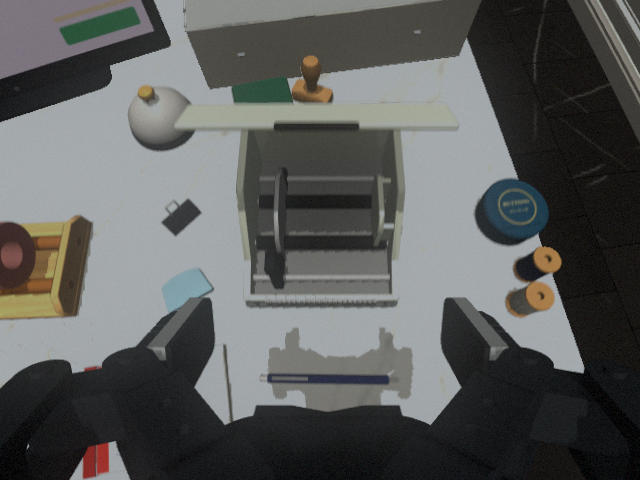

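The wrist view shows the guide plate at u≈280, the lug at about (274,265), the cheek at u≈380, and the cover edge at v≈105–130. I'll enlarge it.

```bash
python3 - <<'E'
from h import *
im=cv2.imread('pics/w1.png'); a=cv2.resize(im[160:310,230:415],None,fx=4,fy=4,interpolation=cv2.INTER_CUBIC); cv2.imwrite('pics/w1c.png',a)
E
```

```text
(no output)
```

View pics/w1c.png

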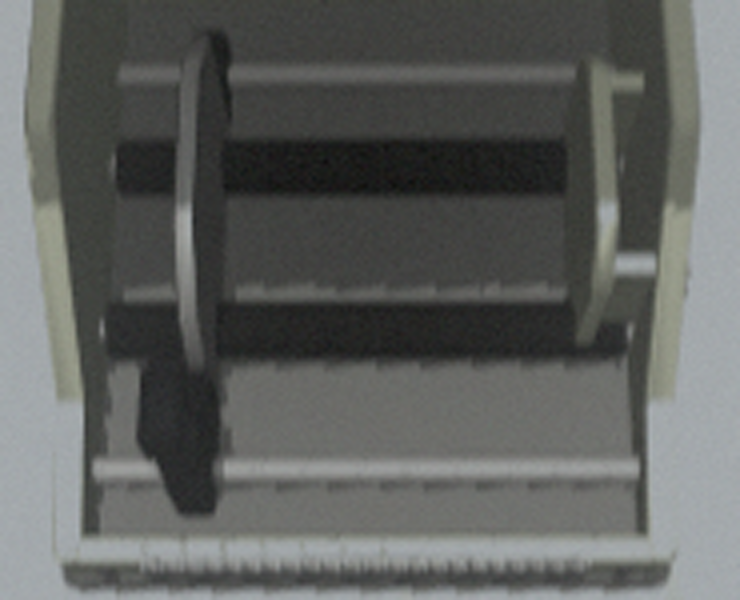

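```bash
python3 - <<'E'
from h import *
import json
c=json.load(open('w1.json'));C=lambda *p:[(230+x/4,160+y/4) for x,y in p]
def P(z,*p): return onz(c,C(*p),z)
ro=P(23.1,(120,165),(562,167),(115,328),(570,332)); print('rollers',np.round(ro,1))
d=ro[1]-ro[0];d2=ro[3]-ro[2];print('yaw',np.degrees(np.arctan2(d[0],-d[1]))*1,np.degrees(np.arctan2(d2[0],-d2[1])))
wi=P(96,(48,130),(672,128)); print('wall outer/in x=0 top',np.round(wi,1))
fr=P(0,(66,588),(668,588)); print('front bottom',np.round(fr,1))
for th in(-6.5,-7.5,-8.5):
    a=np.radians(th);X=np.array([np.cos(a),np.sin(a)]);Y=np.array([-X[1],X[0]])
    f=lambda p:np.round(np.c_[p[:,:2]@X,p[:,:2]@Y],1)
    print(th,'rollers',f(ro).tolist()); print(' cheek',f(P(82,(598,120),(598,200))).tolist(),'guide',f(P(82,(192,210),(196,130))).tolist(),'lugtop',f(P(85,(140,420),(185,420),(162,380),(162,460))).tolist(),'walls inner',f(P(96,(53,100),(668,100))).tolist(),'front',f(fr).tolist())
cov=[(182,128),(456,128),(180,106),(440,104)]
for z in(205,225,245): print('edge',z,np.round(onz(c,cov[:2],z),0).tolist())
E
```

```text
rollers [[ 581.5  -97.8   23.1]
 [ 562.7 -220.    23.1]
 [ 533.4  -92.2   23.1]
 [ 514.3 -213.1   23.1]]
yaw -8.746411970982257 -8.991283941708522
wall outer/in x=0 top [[ 556.2  -91.    96. ]
 [ 535.6 -232.6   96. ]]
front bottom [[ 470.1  -69.4    0. ]
 [ 446.2 -229.7    0. ]]
-6.5 rollers [[588.9, -31.3], [584.0, -154.9], [540.4, -31.2], [535.1, -153.5]]
 cheek [[568.3, -156.1], [547.3, -154.4]] guide [[548.0, -59.0], [568.9, -59.7]] lugtop [[496.3, -48.3], [496.0, -58.2], [505.4, -53.0], [487.0, -53.3]] walls inner [[570.6, -28.3], [565.7, -170.3]] front [[474.9, -15.8], [469.3, -177.7]]
-7.5 rollers [[589.3, -21.1], [586.6, -144.7], [540.9, -21.8], [537.7, -144.1]]
 cheek [[570.9, -146.1], [549.9, -144.8]] guide [[548.9, -49.4], [569.8, -49.8]] lugtop [[497.1, -39.6], [496.9, -49.6], [506.3, -44.2], [487.9, -44.8]] walls inner [[571.0, -18.4], [568.6, -160.4]] front [[475.1, -7.5], [472.4, -169.5]]
-8.5 rollers [[589.6, -10.8], [589.1, -134.4], [541.2, -12.3], [540.2, -134.7]]
 cheek [[573.4, -136.2], [552.4, -135.2]] guide [[549.7, -39.8], [570.6, -39.8]] lugtop [[497.7, -30.9], [497.7, -40.9], [507.0, -35.3], [488.6, -36.3]] walls inner [[571.2, -8.4], [571.3, -150.4]] front [[475.2, 0.8], [475.3, -161.2]]
edge 205 [[549.0, -75.0, 205.0], [524.0, -249.0, 205.0]]
edge 225 [[534.0, -81.0, 225.0], [510.0, -239.0, 225.0]]
edge 245 [[518.0, -88.0, 245.0], [497.0, -228.0, 245.0]]
```

Dispenser refined: origin (547.3,-162.6), yaw -8.6°, guide face at y≈+40.3. The walls measure exactly 142 mm apart, so the fit is good. Next I'll go to hover over the roll.

```bash
python3 - <<'E'
from h import *
plan((485,170,140),Rtool(-4.5,42))
E
```

```text
t 1.98 pos [ 429.2 -151.2  241.1] F [1.1 0.6 0.5] open 85.2
trans total [-0.1699 -1.087   0.2899] rows 10 [-0.017  -0.1087  0.029 ]
rot total [ 0.0567  0.1587 -0.0676] rows 2 [ 0.0284  0.0794 -0.0338]
```

Emit:
step_arm --series "-0.017 -0.109 0.029 0 0 0; -0.017 -0.109 0.029 0 0 0; -0.017 -0.109 0.029 0 0 0; -0.017 -0.109 0.029 0 0 0; -0.017 -0.109 0.029 0 0 0" --claw 0.75

```text
time: 2.4
position: [460.4, 13.5, 192.3]
ee_rot: [0.951, -0.07, 0.3, 0.021]
contact_force: [0.4, -0.8, 0.2]
opening: 64.1
grasp_force: 0.0
```

Emit:
step_arm --series "-0.017 -0.109 0.029 0 0 0; -0.017 -0.109 0.029 0 0 0; -0.017 -0.109 0.029 0 0 0; -0.017 -0.109 0.029 0 0 0; -0.017 -0.109 0.029 0 0 0"

```text
time: 2.82
position: [476.5, 159.5, 165.0]
ee_rot: [0.95, -0.076, 0.303, 0.016]
contact_force: [-0.1, 0.7, -1.1]
opening: 64.0
grasp_force: 0.0
```

Emit:
step_arm --series "0 0 0 0.028 0.08 -0.034; 0 0 0 0.028 0.08 -0.034; 0 0 0 0 0 0; 0 0 0 0 0 0"

```text
time: 3.15
position: [471.9, 161.7, 161.4]
ee_rot: [0.936, -0.043, 0.35, 0.012]
contact_force: [-0.0, 1.0, 1.0]
opening: 64.3
grasp_force: 0.0
```

```bash
python3 - <<'E'
from h import *
plan((485,170,140),Rtool(-4.5,42))
import json
c=robot.camera_model('wrist'); s=robot.state()
f=robot.grab_frame('wrist'); cv2.imwrite('pics/w2.png',f[:,:,::-1])
json.dump({k:np.array(v).tolist() for k,v in c.items()},open('w2.json','w'))
print(np.round(s['joint_positions'],2))
E
```

```text
t 3.15 pos [471.9 161.7 161.4] F [-0.  1.  1.] open 64.3
trans total [-0.016  -0.0309  0.0809] rows 1 [-0.016  -0.0309  0.0809]
rot total [ 0.0009  0.0233 -0.0159] rows 1 [ 0.0009  0.0233 -0.0159]
[ 0.92 -0.41 -1.46  2.43  0.26  0.2  -2.56]
```

View pics/w2.png

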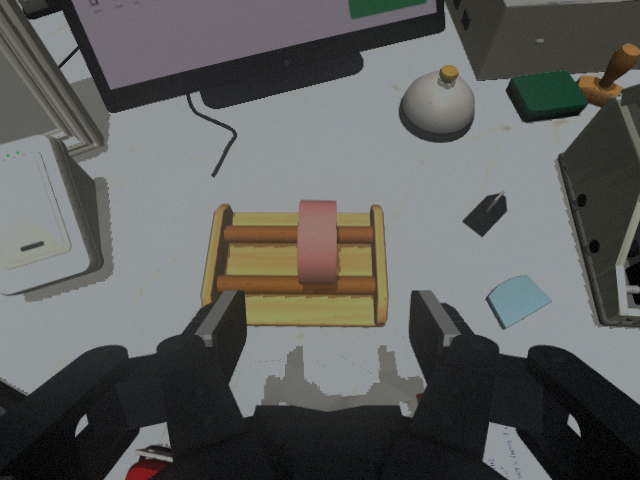

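The arm is near its joint limits at 42° lean, so I'll use less lean at the rack. The roll's rim shows at u 298–337, v 200–283. Now I'll locate it and plan the pick at 20° lean.

```bash
python3 - <<'E'
from h import *
import json
c=json.load(open('w2.json'));im=cv2.imread('pics/w2.png')
h=cv2.cvtColor(im,cv2.COLOR_BGR2HSV).astype(int);m=((h[...,0]>172)|(h[...,0]<6))&(h[...,1]>60)&(h[...,1]<170)&(h[...,2]>90)
k=np.zeros(m.shape,bool);k[190:295,285:350]=1;m=cv2.morphologyEx((m&k).astype(np.uint8),cv2.MORPH_OPEN,np.ones((3,3)))
n,l,st,ce=cv2.connectedComponentsWithStats(m);i=1+np.argmax(st[1:,4]);m=l==i;print(st[i],ce[i],h[240,318])
for v in range(200,286,10):
    u=np.where(m[v])[0]; print(v,u.min() if len(u) else 0,u.max() if len(u) else 0,end='; ')
x,y,w,hh,_=st[i]
print('centre',onz(c,[(x+w/2,y+hh/2)],54))
E1=onz(c,[(225,234),(297,234),(337,234),(372,234)],20);print(np.round(E1,1))
D=onz(c,[(218,284),(376,284),(228,234),(371,234)],20);print('dowels',np.round(D,1))
b=onz(c,[(225,206),(378,206),(203,324),(386,324)],36);print('rack corners',np.round(b,1))
plan((510,168,150),Rtool(-4.5,20))
E
```

```text
[298 243  38  29 720] [317.22361111 257.62638889] [  5  75 150]
200 0 0; 210 0 0; 220 0 0; 230 0 0; 240 0 0; 250 298 335; 260 300 335; 270 300 328; 280 0 0; centre [[532.15780822 165.21738413  54.        ]]
[[577.7 246.6  20. ]
 [571.7 181.4  20. ]
 [568.4 145.4  20. ]
 [565.5 114.   20. ]]
dowels [[530.1 251.2  20. ]
 [518.  117.2  20. ]
 [577.5 243.8  20. ]
 [565.6 114.9  20. ]]
rack corners [[597.4 243.2  36. ]
 [584.7 107.5  36. ]
 [492.2 257.2  36. ]
 [479.7 116.7  36. ]]
t 3.2 pos [472.3 161.6 161.7] F [0.1 0.4 0.2] open 63.9
trans total [ 0.0672 -0.0321  0.1106] rows 2 [ 0.0336 -0.016   0.0553]
rot total [-0.0025 -0.4664 -0.0177] rows 4 [-0.0006 -0.1166 -0.0044]
```

Emit:
step_arm --series "0 0 0 -0.001 -0.117 -0.008; 0 0 0 -0.001 -0.117 -0.008; 0 0 0 -0.001 -0.117 -0.008; 0 0 0 -0.001 -0.117 -0.008; 0 0 0 0 0 0"

```text
time: 3.62
position: [475.3, 161.5, 160.3]
ee_rot: [0.985, -0.04, 0.168, -0.002]
contact_force: [1.2, -1.3, 0.0]
opening: 64.0
grasp_force: 0.0
```

```bash
python3 - <<'E'
from h import *
plan((515,167,139),Rtool(-5.2,20)); print(np.round(robot.state()['joint_positions'],2))
E
```

```text
t 3.62 pos [475.3 161.5 160.3] F [ 1.2 -1.3  0. ] open 64.0
trans total [ 0.0994 -0.0273  0.1106] rows 2 [ 0.0497 -0.0136  0.0553]
rot total [-0.0259  0.0156  0.0069] rows 1 [-0.0259  0.0156  0.0069]
[ 0.9   0.14 -1.45  2.19  0.51  0.7  -2.54]
```

Emit:
step_arm --series "0.05 -0.0135 0.055 0 0 0; 0.05 -0.0135 0.055 0 0 0; 0 0 0 -0.02 0.015 0.007; 0 0 0 0 0 0; 0 0 0 0 0 0"

```text
time: 4.03
position: [510.0, 165.2, 140.9]
ee_rot: [0.983, -0.038, 0.181, 0.018]
contact_force: [-0.9, -0.1, 0.8]
opening: 63.8
grasp_force: 0.0
```

```bash
python3 - <<'E'
from h import *
Rt=Rtool(-5.2,20); z=Rt.as_matrix()[:,2]
plan(np.array([546.3,164.1,54])+2*z,Rt); print(np.round(robot.state()['joint_positions'],2))
im=robot.grab_frame('wrist'); plan(np.array([546.3,164.1,54])+2*z,Rt)
E
```

```text
t 4.03 pos [510.  165.2 140.9] F [-0.9 -0.1  0.8] open 63.8
trans total [ 0.0099 -0.0121  0.3202] rows 3 [ 0.0033 -0.004   0.1067]
rot total [ 0.0204 -0.0194  0.0211] rows 1 [ 0.0204 -0.0194  0.0211]
[ 0.61  0.27 -1.22  2.15  0.76  0.75 -2.75]
t 4.08 pos [510.  164.9 141.2] F [-0.   0.1 -0.1] open 64.1
trans total [ 0.0089 -0.0135  0.3211] rows 3 [ 0.003  -0.0045  0.107 ]
rot total [ 0.0216 -0.0208  0.0214] rows 1 [ 0.0216 -0.0208  0.0214]
```

Emit:
step_arm --series "0.004 -0.005 0.08 0.01 -0.01 0.01; 0.004 -0.004 0.08 0.01 -0.01 0.01; 0 0 0 0 0 0; 0 0 0 0 0 0"

```text
time: 4.42
position: [528.9, 164.1, 96.5]
ee_rot: [0.984, -0.045, 0.173, 0.009]
contact_force: [0.2, 0.8, -0.4]
opening: 64.0
grasp_force: 0.0
```

```bash
python3 - <<'E'
from h import *
Rt=Rtool(-5.2,20); z=Rt.as_matrix()[:,2]
plan(np.array([546.3,164.1,54])+2*z,Rt); print(np.round(robot.state()['joint_positions'],2))
E
```

```text
t 4.42 pos [528.9 164.1  96.5] F [ 0.2  0.8 -0.4] open 64.0
trans total [ 0.0059 -0.0056  0.1594] rows 2 [ 0.003  -0.0028  0.0797]
rot total [0.0037 0.0008 0.0004] rows 1 [0.0037 0.0008 0.0004]
[ 0.44  0.36 -1.03  2.14  0.87  0.69 -2.83]
```

Emit:
step_arm --series "0.003 -0.003 0.05 0 0 0; 0 0 0 0 0 0"

```text
time: 4.58
position: [535.5, 164.8, 83.1]
ee_rot: [0.984, -0.045, 0.174, 0.009]
contact_force: [-0.6, -0.5, -0.2]
opening: 63.7
grasp_force: 0.0
```

```bash
python3 - <<'E'
from h import *
Rt=Rtool(-5.2,20); z=Rt.as_matrix()[:,2]
plan(np.array([546.3,164.1,54])+2*z,Rt); print(np.round(robot.state()['joint_positions'],3))
E
```

```text
t 4.58 pos [535.5 164.8  83.1] F [-0.6 -0.5 -0.2] open 63.7
trans total [ 0.0007 -0.001   0.1101] rows 1 [ 0.0007 -0.001   0.1101]
rot total [ 0.0029 -0.0008  0.0005] rows 1 [ 0.0029 -0.0008  0.0005]
[ 0.341  0.366 -0.919  2.139  0.869  0.653 -2.84 ]
```

Emit:
step_arm --series "0 -0.001 0.055 0 0 0; 0 -0.001 0.055 0 0 0; 0 0 0 0 0 0"

```text
time: 4.83
position: [546.1, 163.8, 50.9]
ee_rot: [0.984, -0.045, 0.173, 0.01]
contact_force: [-1.4, -0.5, -0.2]
opening: 64.2
grasp_force: 0.0
```

```bash
python3 - <<'E'
from h import *
Rt=Rtool(-5.2,20); z=Rt.as_matrix()[:,2]
plan(np.array([546.3,164.1,54])+2*z,Rt); print(np.round(robot.state()['joint_positions'],3))
E
```

```text
t 4.83 pos [546.1 163.8  50.9] F [-1.4 -0.5 -0.2] open 64.2
trans total [ 0.004  -0.0009 -0.0029] rows 1 [ 0.004  -0.0009 -0.0029]
rot total [0.0049 0.0017 0.0009] rows 1 [0.0049 0.0017 0.0009]
[ 0.11   0.377 -0.651  2.139  0.857  0.557 -2.845]
```

Now close the fingers, gripping at 25 N.

Emit:
step_arm --series "0 0 0 0 0 0; 0 0 0 0 0 0; 0 0 0 0 0 0; 0 0 0 0 0 0; 0 0 0 0 0 0" --claw 0.1 --grip_force 25

```text
time: 5.25
position: [547.0, 166.1, 52.7]
ee_rot: [0.984, -0.044, 0.174, 0.007]
contact_force: [-3.1, -0.0, 6.8]
opening: 27.4
grasp_force: 28.5
```

```bash
python3 - <<'E'
from h import *
s=robot.state()
Rt=Rtool(-5.2,20)
print(s['opening'],s['grasp_force'],np.round(s['joint_positions'],3))
f=robot.grab_frame('wrist'); cv2.imwrite('pics/w3.png',f[:,:,::-1])
plan((540,160,250),Rt)
E
```

```text
27.430462282424084 28.540652256051544 [ 0.118  0.377 -0.662  2.138  0.858  0.557 -2.846]
t 5.3 pos [547.  166.1  52.7] F [-3.2  0.3  7.3] open 27.5
trans total [ 0.2052  0.0219 -0.6254] rows 6 [ 0.0342  0.0036 -0.1042]
rot total [-0.001  -0.0008  0.0002] rows 1 [-0.001  -0.0008  0.0002]
```

Emit:
step_arm --series "0.034 0 -0.1 0 0 0; 0.034 0 -0.1 0 0 0; 0.034 0 -0.1 0 0 0; 0.034 0 -0.1 0 0 0; 0.034 0 -0.1 0 0 0"

```text
time: 5.72
position: [542.6, 165.2, 210.7]
ee_rot: [0.984, -0.045, 0.172, 0.009]
contact_force: [0.5, -0.4, -0.2]
opening: 27.2
grasp_force: 27.7
```

```bash
python3 - <<'E'
from h import *
th=np.radians(-8.6);X=np.array([np.cos(th),np.sin(th),0]);Y=np.array([-X[1],X[0],0]);o=np.array([547.3,-162.6,0])
t=o-75*X-8*Y+[0,0,200]; print(t); print(np.round(robot.state()['joint_positions'],3))
plan(t,Rtool(-8.6,20))
E
```

```text
[ 471.94698867 -159.29490029  200.        ]
[ 0.346  0.111 -0.857  2.023  0.391  0.79  -2.399]
t 5.72 pos [542.6 165.2 210.7] F [ 0.5 -0.4 -0.2] open 27.2
trans total [-0.1412  1.0985 -0.0112] rows 9 [-0.0157  0.1221 -0.0012]
rot total [-0.0239  0.0027  0.0717] rows 1 [-0.0239  0.0027  0.0717]
```

Emit:
step_arm --series "-0.05 0.1 0 0 0 0; -0.05 0.11 0 0 0 0; -0.05 0.11 0 0 0 0; 0.002 0.122 -0.002 0 0 0; 0.002 0.122 -0.002 0 0 0"

```text
time: 6.13
position: [484.6, -0.8, 195.4]
ee_rot: [0.984, -0.044, 0.173, 0.01]
contact_force: [1.3, -1.1, -0.4]
opening: 27.5
grasp_force: 27.7
```

Emit:
step_arm --series "0.002 0.122 -0.002 0 0 0; 0.001 0.122 -0.002 0 0 0; 0 0.122 -0.002 0 0 0; 0 0.122 0 0 0 0; 0 0.03 0 -0.02 0 0.07"

```text
time: 6.55
position: [470.9, -161.7, 198.2]
ee_rot: [0.982, -0.078, 0.173, 0.013]
contact_force: [0.3, 0.1, 0.2]
opening: 27.3
grasp_force: 27.7
```

Emit:
step_arm --series "0 0 0 0 0 0; 0 0 0 0 0 0"

```text
time: 6.72
position: [472.3, -154.0, 197.8]
ee_rot: [0.982, -0.073, 0.172, 0.011]
contact_force: [1.2, 0.2, -0.3]
opening: 27.2
grasp_force: 27.7
```

```bash
cat >> h.py <<'E'
th=np.radians(-8.6);X=np.array([np.cos(th),np.sin(th),0]);Y=np.array([-X[1],X[0],0]);o=np.array([547.3,-162.6,0])
def D(x,y,z): return o+x*X+y*Y+np.array([0,0,z])
def info():
    s=robot.state(); p=np.array(s['position'])-o; print('disp frame',np.round([p@X,p@Y,p[2]],1),'q',np.round(s['joint_positions'],2))
E
python3 - <<'E'
from h import *
info(); plan(D(-75,-8,165),Rtool(-8.6,36))
E
```

```text
disp frame [-75.5  -2.7 197.8] q [ 0.68 -0.09 -0.39  2.21 -0.13  0.67 -1.35]
t 6.72 pos [ 472.3 -154.   197.8] F [ 1.2  0.2 -0.3] open 27.2
trans total [-0.0357  0.0181  0.1034] rows 1 [-0.0357  0.0181  0.1034]
rot total [-0.0048  0.3583  0.001 ] rows 3 [-0.0016  0.1194  0.0003]
```

Emit:
step_arm --series "0 0.018 0 -0.002 0.133 0; 0 0 0 -0.002 0.133 0; 0 0 0 -0.002 0.133 0; 0 0 0 0 0 0; 0 0 0 0 0 0"

```text
time: 7.13
position: [469.9, -156.3, 195.7]
ee_rot: [0.945, -0.069, 0.319, 0.023]
contact_force: [0.5, 0.3, 0.1]
opening: 27.7
grasp_force: 27.7
```

```bash
python3 - <<'E'
from h import *
import json
info()
c=robot.camera_model('wrist'); 
f=robot.grab_frame('wrist'); cv2.imwrite('pics/w4.png',f[:,:,::-1])
json.dump({k:np.array(v).tolist() for k,v in c.items()},open('w4.json','w'))
info(); plan(D(0,-8,60),Rtool(-8.6,38))
E
```

```text
disp frame [-77.4  -5.4 195.7] q [ 0.55 -0.22 -0.22  2.45 -0.54  0.3  -0.93]
disp frame [-74.2  -6.1 198.7] q [ 0.55 -0.22 -0.22  2.44 -0.54  0.3  -0.93]
t 7.18 pos [ 473.  -157.6  198.7] F [ 1.2 -0.4  0.5] open 27.5
trans total [-0.086   0.0066  0.5172] rows 5 [-0.0172  0.0013  0.1034]
rot total [-0.0018  0.0088  0.0058] rows 1 [-0.0018  0.0088  0.0058]
```

View pics/w4.png

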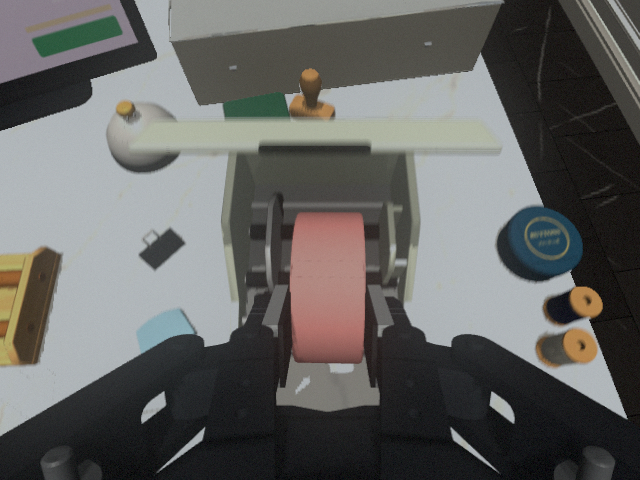

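The roll is held between the pads (u 291–367, v 211–362). I'll compute its centre in the tool frame from the silhouettes.

```bash
python3 - <<'E'
from h import *
import json
c=json.load(open('w4.json'));T=np.array(c['world_from_camera'])
o_,d=ray(c,[(329,211.5),(329,361.5)]); d/=np.linalg.norm(d,axis=1)[:,None]
ha=np.arccos(d[0]@d[1])/2; b=d.sum(0);b/=np.linalg.norm(b); dist=33.5/np.sin(ha)
p=o_+dist*b
Tt=np.array([[0,-.966,-.259],[1,0,0],[0,-.259,.966]])
bt=Tt@(T[:3,:3].T@b); print('dist',dist,'roll in tool',np.array([64,-1,-163])+dist*bt)
q=p-o;print('roll disp',q@X,q@Y,q[2])
E
```

```text
dist 175.57349131749015 roll in tool [-0.62909137 -0.24681792  0.26625419]
roll disp -78.05998209160518 -6.297916725133412 195.63914773247438
```

Emit:
step_arm --series "-0.017 0.001 0.1 0 0 0; -0.017 0.001 0.1 0 0 0; -0.017 0.001 0.1 0 0 0; -0.017 0.001 0.1 0 0 0; 0 0 0 0 0 0"

```text
time: 7.6
position: [515.2, -160.4, 136.3]
ee_rot: [0.942, -0.067, 0.328, 0.017]
contact_force: [-0.1, -0.4, -0.5]
opening: 27.2
grasp_force: 27.7
```

```bash
python3 - <<'E'
from h import *
info(); plan(D(0,-8,59),Rtool(-8.6,38))
E
```

```text
disp frame [-32.1  -2.7 136.3] q [ 0.44  0.01 -0.15  2.43 -1.16  0.11 -0.3 ]
t 7.6 pos [ 515.2 -160.4  136.3] F [-0.1 -0.4 -0.5] open 27.2
trans total [-0.0757  0.0219  0.2681] rows 3 [-0.0252  0.0073  0.0894]
rot total [-0.0208 -0.0063  0.0039] rows 1 [-0.0208 -0.0063  0.0039]
```

The lean takes j6 close to its lower limit (wrist singularity). I'll reduce the lean to about 30°, which still clears the cover, and continue down.

Emit:
step_arm --series "0 0.01 0 -0.01 -0.09 0; 0 0 0 -0.01 -0.09 0; 0 0 0 0 0 0; 0 0 0 0 0 0"

```text
time: 7.93
position: [516.3, -156.4, 138.5]
ee_rot: [0.948, -0.064, 0.312, 0.011]
contact_force: [0.6, -0.1, -0.1]
opening: 27.1
grasp_force: 27.7
```

```bash
python3 - <<'E'
from h import *
info(); plan(D(-2,-8,75),Rtool(-8.6,30))
E
```

```text
disp frame [-31.6   1.5 138.5] q [ 0.42  0.   -0.13  2.4  -0.79  0.15 -0.67]
t 7.93 pos [ 516.3 -156.4  138.5] F [ 0.6 -0.1 -0.1] open 27.1
trans total [-0.0461  0.0376  0.2279] rows 2 [-0.023   0.0188  0.114 ]
rot total [-0.0347 -0.1412  0.0095] rows 1 [-0.0347 -0.1412  0.0095]
```

Emit:
step_arm --series "0 0.01 0 -0.01 -0.05 0; 0 0.01 0 -0.01 -0.05 0; 0 0.01 0 -0.01 -0.05 0; 0 0 0 0 0 0"

```text
time: 8.27
position: [515.9, -163.1, 138.6]
ee_rot: [0.962, -0.067, 0.265, 0.016]
contact_force: [0.8, 0.7, 0.2]
opening: 27.3
grasp_force: 27.7
```

```bash
python3 - <<'E'
from h import *
info(); plan(D(-2,-8,75),Rtool(-8.6,30))
E
```

```text
disp frame [-31.   -5.2 138.6] q [ 0.39  0.02 -0.11  2.33 -0.28  0.27 -1.18]
t 8.27 pos [ 515.9 -163.1  138.6] F [0.8 0.7 0.2] open 27.3
trans total [-0.0255  0.0114  0.2314] rows 2 [-0.0127  0.0057  0.1157]
rot total [-0.0132 -0.017   0.0098] rows 1 [-0.0132 -0.017   0.0098]
```

Emit:
step_arm --series "-0.006 0.003 0.058 -0.006 -0.01 0.005; -0.006 0.003 0.058 -0.006 -0.01 0.005; -0.006 0.003 0.058 0 0 0; -0.006 0.003 0.058 0 0 0; 0 0 0 0 0 0"

```text
time: 8.68
position: [539.4, -168.9, 69.1]
ee_rot: [0.965, -0.073, 0.253, 0.017]
contact_force: [-0.7, 0.0, -1.7]
opening: 27.4
grasp_force: 27.7
```

```bash
python3 - <<'E'
from h import *
info(); plan(D(0,-8,59),Rtool(-8.6,30))
E
```

```text
disp frame [-6.9 -7.4 69.1] q [ 0.4   0.22 -0.14  2.3  -0.28  0.12 -1.18]
t 8.68 pos [ 539.4 -168.9   69.1] F [-0.7  0.  -1.7] open 27.4
trans total [0.0035 0.002  0.0405] rows 1 [0.0035 0.002  0.0405]
rot total [-0.0045  0.0144 -0.0033] rows 1 [-0.0045  0.0144 -0.0033]
```

Emit:
step_arm --series "0.002 0.001 0.018 0 0 0; 0.002 0.001 0.018 0 0 0; 0 0 0 0 0 0; 0 0 0 0 0 0"

```text
time: 9.02
position: [547.1, -171.4, 63.8]
ee_rot: [0.964, -0.073, 0.255, 0.018]
contact_force: [0.3, 0.3, -0.1]
opening: 27.2
grasp_force: 27.7
```

```bash
python3 - <<'E'
from h import *
for i in range(4):
    info(); robot.grab_frame('wrist')
plan(D(0,-8,58),Rtool(-8.6,30))
E
```

```text
disp frame [ 1.1 -8.7 63.8] q [ 0.4   0.24 -0.14  2.29 -0.28  0.1  -1.18]
disp frame [ 1.  -8.8 63.9] q [ 0.4   0.24 -0.14  2.29 -0.28  0.1  -1.18]
disp frame [ 1.  -8.7 63.9] q [ 0.4   0.24 -0.14  2.29 -0.28  0.1  -1.18]
disp frame [ 0.9 -8.7 63.8] q [ 0.4   0.24 -0.14  2.29 -0.28  0.1  -1.18]
t 9.22 pos [ 546.9 -171.3   63.8] F [-0.6 -0.1  0. ] open 27.3
trans total [-0.0121 -0.0022  0.0153] rows 1 [-0.0121 -0.0022  0.0153]
rot total [-0.0021  0.0078 -0.0019] rows 1 [-0.0021  0.0078 -0.0019]
```

Emit:
step_arm --series "-0.006 0 0.007 0 0 0; -0.006 0 0.007 0 0 0; 0 0 0 0 0 0; 0 0 0 0 0 0"

```text
time: 9.55
position: [545.2, -170.9, 57.2]
ee_rot: [0.964, -0.073, 0.254, 0.018]
contact_force: [0.4, -0.1, -0.0]
opening: 27.2
grasp_force: 27.7
```

```bash
python3 - <<'E'
from h import *
info();plan(D(0,-8,58),Rtool(-8.6,30))
E
```

```text
disp frame [-0.9 -8.5 57.2] q [ 0.41  0.25 -0.15  2.3  -0.28  0.09 -1.17]
t 9.55 pos [ 545.2 -170.9   57.2] F [ 0.4 -0.1 -0. ] open 27.2
trans total [ 0.0038 -0.0018 -0.0009] rows 1 [ 0.0038 -0.0018 -0.0009]
rot total [-0.0026  0.0103 -0.0022] rows 1 [-0.0026  0.0103 -0.0022]
```

Emit:
step_arm --series "-0.003 0 0.006 0 0 0; 0 0 0 0 0 0"

```text
time: 9.72
position: [546.0, -171.2, 55.7]
ee_rot: [0.964, -0.073, 0.255, 0.018]
contact_force: [0.4, -0.0, -0.1]
opening: 27.7
grasp_force: 27.8
```

Emit:
step_arm --series "-0.002 0 0.004 0 0 0; 0 0 0 0 0 0"

```text
time: 9.88
position: [546.5, -171.3, 55.2]
ee_rot: [0.964, -0.073, 0.256, 0.018]
contact_force: [-3.6, 0.1, 7.5]
opening: 27.5
grasp_force: 28.6
```

Emit:
step_arm --series "0 0 0 0 0 0; 0 0 0 0 0 0; 0 0 0 0 0 0; 0 0 0 0 0 0" --claw 0.5

```text
time: 10.22
position: [545.7, -171.0, 54.1]
ee_rot: [0.964, -0.073, 0.255, 0.018]
contact_force: [-0.1, -0.5, -0.1]
opening: 42.8
grasp_force: 0.0
```

```bash
python3 - <<'E'
from h import *
info()
f=robot.grab_frame('wrist'); cv2.imwrite('pics/w5.png',f[:,:,::-1]);s=robot.state();print(s['opening'],s['contact_force'])
plan(D(-60,-8,170),Rtool(-8.6,30))
E
```

```text
disp frame [-0.4 -8.6 54.1] q [ 0.41  0.26 -0.16  2.3  -0.29  0.08 -1.17]
42.834099325247124 [0.66895021 0.30778008 0.22638322]
t 10.27 pos [ 545.7 -171.    54.1] F [0.7 0.3 0.2] open 42.8
trans total [ 0.0176 -0.0027 -0.4342] rows 4 [ 0.0044 -0.0007 -0.1086]
rot total [-0.0025  0.0096 -0.0021] rows 1 [-0.0025  0.0096 -0.0021]
```

Emit:
step_arm --series "0 0 -0.06 0 0 0; 0 0 -0.08 0 0 0; 0 0 -0.1 0 0 0; 0 0 -0.1 0 0 0; 0 0 -0.1 0 0 0"

```text
time: 10.68
position: [480.2, -161.2, 169.6]
ee_rot: [0.964, -0.073, 0.254, 0.018]
contact_force: [0.7, 0.4, -0.2]
opening: 43.0
grasp_force: 0.0
```

Emit:
step_arm --series "0 0 0 0 0 0; 0 0 0 0 0 0"

```text
time: 10.85
position: [482.2, -162.1, 171.3]
ee_rot: [0.963, -0.073, 0.257, 0.019]
contact_force: [0.7, -0.4, -1.0]
opening: 43.0
grasp_force: 0.0
```

```bash
python3 - <<'E'
from h import *
import json
info()
c=robot.camera_model('wrist'); 
f=robot.grab_frame('wrist'); cv2.imwrite('pics/w6.png',f[:,:,::-1])
json.dump({k:np.array(v).tolist() for k,v in c.items()},open('w6.json','w'))
print(proj(c,[D(-62,45,85),D(0,-55,82),D(0,-8,57),D(-91,80,0),D(-91,-80,0)]))
p=proj(c,[D(-20,0,60)])[0].astype(int); y0=max(0,min(p[1]-75,330));x0=max(0,min(p[0]-95,450))
print(x0,y0);cv2.imwrite('pics/w6c.png',cv2.resize(f[y0:y0+150,x0:x0+190,::-1],None,fx=4,fy=4,interpolation=cv2.INTER_CUBIC))
E
```

```text
disp frame [-64.5  -9.3 171.3] q [ 0.4  -0.11 -0.1   2.36 -0.22  0.38 -1.24]
[[247.35770361 298.89559175]
 [390.06721288 213.5602515 ]
 [325.65409587 223.92264227]
 [225.68424904 342.65766036]
 [408.17208817 342.563356  ]]
220 172
```

View pics/w6c.png

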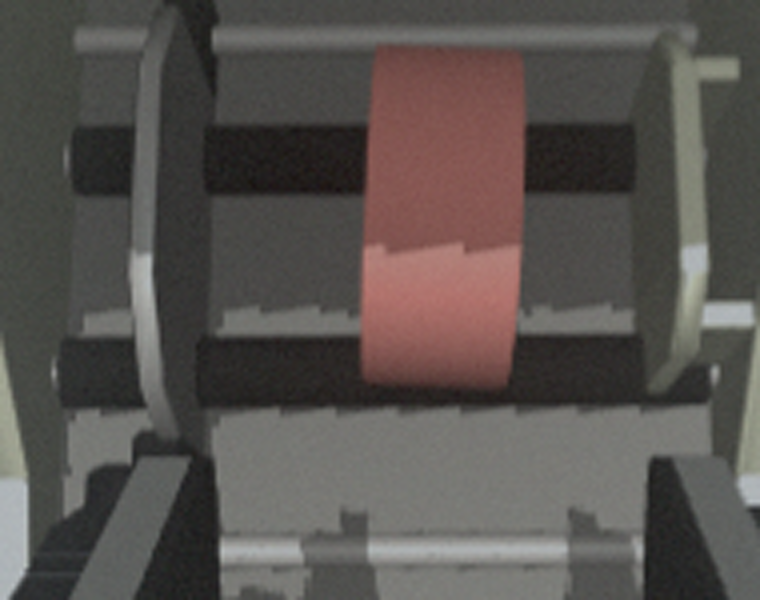

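The roll sits on both rollers, upright between guide (u≈150) and cheek (u≈683), with its rim at u 362–525 in the crop. Next I'll measure and plan the lug grasp.

```bash
python3 - <<'E'
from h import *
import json
c=json.load(open('w6.json'));C=lambda *p:[(220+x/4,172+y/4) for x,y in p]
def P(z,*p):
    q=onz(c,C(*p),z)-o; return np.round(np.c_[q@X,q@Y],1).tolist()
print('cheek',P(82,(683,150),(683,240)),'guide',P(82,(155,150),(152,245)))
print('rollers',P(23.1,(140,158),(630,158),(130,370),(640,370)))
print('roll c',P(57,(443,215)),'rim at top',P(88,(370,150),(524,150)))
print('lug left/visible',P(85,(90,470)))
plan(D(-62,45.5,170),Rtool(-8.6,8)); 
E
```

```text
cheek [[3.1, -55.6], [-14.0, -54.9]] guide [[3.3, 40.7], [-14.8, 40.4]]
rollers [[22.3, 55.3], [22.2, -54.0], [-25.8, 55.1], [-25.9, -54.5]]
roll c [[-1.5, -12.0]] rim at top [[1.1, 1.2], [1.0, -26.2]]
lug left/visible [[-55.6, 48.7]]
t 10.9 pos [ 481.5 -161.7  169.6] F [ 0.5  0.5 -0.6] open 42.5
trans total [ 0.0097 -0.1813  0.0043] rows 2 [ 0.0048 -0.0906  0.0022]
rot total [-0.0023 -0.4815 -0.0016] rows 4 [-0.0006 -0.1204 -0.0004]
```

```bash
sed -i 's/o=np.array(\[547.3,-162.6,0\])/o=np.array([546,-162.6,0])/' h.py; python3 - <<'E'
from h import *
plan(D(-93,45.5,132),Rtool(-8.6,25))
E
```

```text
t 10.9 pos [ 481.5 -161.7  169.6] F [ 0.5  0.5 -0.6] open 42.5
trans total [-0.1465 -0.1804  0.0611] rows 2 [-0.0732 -0.0902  0.0306]
rot total [-0.002  -0.1037 -0.0019] rows 1 [-0.002  -0.1037 -0.0019]
```

Emit:
step_arm --series "-0.049 -0.06 0.02 0 -0.05 0; -0.049 -0.06 0.02 -0.002 -0.05 -0.002; -0.049 -0.06 0.02 0 0 0; 0 0 0 0 0 0; 0 0 0 0 0 0" --claw 0.42

```text
time: 11.32
position: [457.1, -102.0, 130.1]
ee_rot: [0.974, -0.072, 0.214, 0.015]
contact_force: [0.1, 0.5, 0.3]
opening: 35.8
grasp_force: 0.0
```

```bash
python3 - <<'E'
from h import *
import json
info()
c=robot.camera_model('wrist'); 
f=robot.grab_frame('wrist'); cv2.imwrite('pics/w7.png',f[:,:,::-1])
json.dump({k:np.array(v).tolist() for k,v in c.items()},open('w7.json','w'))
q=proj(c,[D(-62,45.5,85),D(0,-55,82),D(0,40.5,82)]);print(q)
p=q[0].astype(int);y0=int(np.clip(p[1]-75,0,330));x0=int(np.clip(p[0]-80,0,450));print(x0,y0)
cv2.imwrite('pics/w7c.png',cv2.resize(f[y0:y0+150,x0:x0+190,::-1],None,fx=4,fy=4,interpolation=cv2.INTER_CUBIC))
plan(D(-58,45.5,58),Rtool(-8.6,25))
E
```

```text
disp frame [-97.   46.6 130.1] q [ 0.38 -0.08 -0.25  2.41 -0.04  0.38 -1.55]
[[329.16179835 228.69967933]
 [489.23882167 133.55823888]
 [337.3625601  132.62558345]]
249 153
t 11.37 pos [ 458.3 -103.1  131.4] F [ 0.9 -0.5  0.1] open 35.9
trans total [0.0107 0.001  0.2746] rows 3 [0.0036 0.0003 0.0915]
rot total [-0.0016  0.0017  0.0008] rows 1 [-0.0016  0.0017  0.0008]
```

View pics/w7c.png

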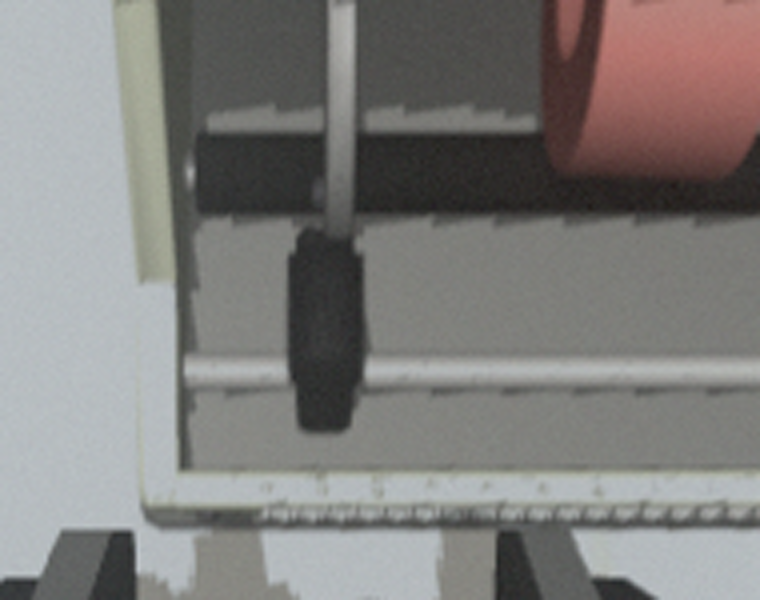

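The lug top is centred at about (330,229), against a prediction of (329,229), so it is well aligned. Descend and pinch.

Emit:
step_arm --series "0.003 0 0.07 0 0 0; 0.003 0 0.07 0 0 0; 0.003 0 0.07 0 0 0; 0.002 0 0.06 0 0 0; 0 0 0 0 0 0"

```text
time: 11.78
position: [495.6, -109.9, 58.1]
ee_rot: [0.974, -0.074, 0.214, 0.016]
contact_force: [-0.7, 0.8, 0.2]
opening: 36.0
grasp_force: 0.0
```

```bash
python3 - <<'E'
from h import *
info(); plan(D(-58,45.5,58),Rtool(-8.6,25))
E
```

```text
disp frame [-57.7  44.6  58.1] q [ 0.33  0.16 -0.21  2.38  0.22  0.18 -1.79]
t 11.78 pos [ 495.6 -109.9   58.1] F [-0.7  0.8  0.2] open 36.0
trans total [-0.0011 -0.0031 -0.    ] rows 1 [-0.0011 -0.0031 -0.    ]
rot total [-0.0004  0.0037 -0.0017] rows 1 [-0.0004  0.0037 -0.0017]
```

Emit:
step_arm --series "0 -0.003 0 0 0 0; 0 0 0 0 0 0; 0 0 0 0 0 0; 0 0 0 0 0 0" --claw 0 --grip_force 20

```text
time: 12.12
position: [496.3, -108.6, 61.8]
ee_rot: [0.973, -0.073, 0.217, 0.016]
contact_force: [3.7, -1.3, -7.1]
opening: 8.7
grasp_force: 19.6
```

```bash
python3 - <<'E'
from h import *
info(); plan(D(-58,-10,58),Rtool(-8.6,25)); print(robot.state()['grasp_force'])
E
```

```text
disp frame [-57.2  45.9  61.8] q [ 0.33  0.15 -0.21  2.38  0.22  0.18 -1.8 ]
t 12.12 pos [ 496.3 -108.6   61.8] F [ 3.7 -1.3 -7.1] open 8.7
trans total [-0.0076  0.1864  0.0105] rows 2 [-0.0038  0.0932  0.0052]
rot total [ 0.0001 -0.0041 -0.0006] rows 1 [ 0.0001 -0.0041 -0.0006]
19.57907795906067
```

Emit:
step_arm --series "0 0.02 0 0 0 0; 0 0.025 0 0 0 0; 0 0.025 0 0 0 0; 0 0.025 0 0 0 0; 0 0.02 0 0 0 0"

```text
time: 12.53
position: [491.5, -141.5, 61.8]
ee_rot: [0.973, -0.072, 0.218, 0.016]
contact_force: [4.2, 2.0, -6.3]
opening: 9.1
grasp_force: 19.7
```

Emit:
step_arm --series "0 0.015 0 0 0 0; 0 0.015 0 0 0 0; 0 0.015 0 0 0 0; 0 0.015 0 0 0 0; 0 0 0 0 0 0"

```text
time: 12.95
position: [488.7, -159.9, 61.8]
ee_rot: [0.973, -0.073, 0.218, 0.016]
contact_force: [3.7, 0.5, -5.3]
opening: 8.7
grasp_force: 19.8
```

```bash
python3 - <<'E'
from h import *
info(); plan(D(-58,-19,58),Rtool(-8.6,25)); s=robot.state(); print(s['grasp_force'],np.array(s['contact_force'])@Y)
E
```

```text
disp frame [-57.   -5.9  61.8] q [ 0.61  0.17 -0.36  2.36  0.03  0.19 -1.47]
t 12.95 pos [ 488.7 -159.9   61.8] F [ 3.7  0.5 -5.3] open 8.7
trans total [-0.0083  0.0436  0.0101] rows 1 [-0.0083  0.0436  0.0101]
rot total [-0.0007 -0.0044  0.0004] rows 1 [-0.0007 -0.0044  0.0004]
19.750312864780426 1.0185172754882066
```

Emit:
step_arm --series "0 0.01 0 0 0 0; 0 0.01 0 0 0 0; 0 0.01 0 0 0 0; 0 0.008 0 0 0 0"

```text
time: 13.28
position: [487.0, -171.5, 61.7]
ee_rot: [0.973, -0.073, 0.217, 0.016]
contact_force: [1.8, 2.4, 1.4]
opening: 8.8
grasp_force: 20.3
```

Emit:
step_arm --series "0 0.003 0 0 0 0; 0 0 0 0 0 0"

```text
time: 13.45
position: [486.8, -173.0, 61.7]
ee_rot: [0.973, -0.074, 0.217, 0.017]
contact_force: [0.6, 1.8, 1.7]
opening: 9.0
grasp_force: 20.5
```

```bash
python3 - <<'E'
from h import *
info(); s=robot.state(); print(s['grasp_force'],np.array(s['contact_force'])@Y, s['contact_force'],s['ft_torque'])
E
```

```text
disp frame [-56.9 -19.1  61.7] q [ 0.67  0.18 -0.38  2.35 -0.    0.19 -1.41]
20.525600910186768 1.8637052717971307 [0.63308885 1.78915266 1.73720864] [0.34205041 0.06879375 0.17112779]
```

Emit:
step_arm --series "0 0.003 0 0 0 0; 0 0 0 0 0 0"

```text
time: 13.62
position: [486.8, -173.6, 61.6]
ee_rot: [0.973, -0.073, 0.217, 0.016]
contact_force: [0.4, 1.8, 3.3]
opening: 8.9
grasp_force: 20.7
```

Emit:
step_arm --series "0 0.002 0 0 0 0; 0 0 0 0 0 0"

```text
time: 13.78
position: [486.7, -174.0, 61.6]
ee_rot: [0.973, -0.073, 0.217, 0.016]
contact_force: [0.1, 2.2, 4.8]
opening: 9.1
grasp_force: 20.9
```

Emit:
step_arm --series "0 0.001 0 0 0 0; 0 0 0 0 0 0"

```text
time: 13.95
position: [486.7, -174.2, 61.6]
ee_rot: [0.973, -0.073, 0.217, 0.016]
contact_force: [0.1, 2.6, 5.5]
opening: 8.8
grasp_force: 20.9
```

Emit:
step_arm --series "0 0.001 0 0 0 0; 0 0 0 0 0 0"

```text
time: 14.12
position: [486.6, -174.5, 61.5]
ee_rot: [0.973, -0.073, 0.217, 0.016]
contact_force: [-0.6, 2.8, 5.6]
opening: 8.9
grasp_force: 20.9
```

Emit:
step_arm --series "0 0.001 0 0 0 0; 0 0 0 0 0 0"

```text
time: 14.28
position: [486.5, -174.7, 61.6]
ee_rot: [0.973, -0.073, 0.217, 0.016]
contact_force: [-0.8, 2.1, 4.9]
opening: 9.0
grasp_force: 20.9
```

Emit:
step_arm --series "0 0.001 0 0 0 0; 0 0 0 0 0 0"

```text
time: 14.45
position: [486.5, -175.0, 61.6]
ee_rot: [0.973, -0.073, 0.217, 0.016]
contact_force: [0.5, 3.2, 5.2]
opening: 8.9
grasp_force: 20.9
```

Emit:
step_arm --series "0 0 0 0 0 0; 0 0 0 0 0 0; 0 0 0 0 0 0"

```text
time: 14.7
position: [486.5, -175.0, 61.6]
ee_rot: [0.973, -0.073, 0.217, 0.016]
contact_force: [0.5, 2.7, 5.2]
opening: 8.9
grasp_force: 20.9
```

```bash
python3 - <<'E'
from h import *
import json
info(); s=robot.state(); print(s['grasp_force'],np.array(s['contact_force'])@Y)
c=robot.camera_model('wrist'); f=robot.grab_frame('wrist'); cv2.imwrite('pics/w8.png',f[:,:,::-1])
json.dump({k:np.array(v).tolist() for k,v in c.items()},open('w8.json','w'))
h=cv2.cvtColor(f,cv2.COLOR_RGB2HSV).astype(int)
q=proj(c,[D(-10,-55,82),D(-10,-27,82),D(-10,-41,89),D(0,-55,82)]);print(q)
v=int(q[1][1])
for dv in(0,12): print(v+dv,[f[v+dv,u].tolist() for u in range(int(q[1][0])-22,int(q[0][0])+16,2)])
E
```

```text
disp frame [-57.  -21.2  61.6] q [ 0.69  0.18 -0.39  2.35 -0.01  0.19 -1.4 ]
20.921140909194946 2.71149865924855
[[406.20040403 169.9937654 ]
 [340.62935189 169.88608958]
 [375.47480526 163.77135509]
 [405.31054593 148.01015377]]
169 [[96, 92, 93], [94, 90, 89], [95, 92, 90], [95, 90, 89], [97, 96, 92], [110, 105, 104], [135, 133, 128], [136, 133, 131], [142, 138, 136], [141, 140, 136], [90, 74, 72], [162, 106, 101], [172, 114, 109], [170, 112, 105], [167, 109, 104], [171, 113, 105], [171, 113, 110], [169, 114, 108], [171, 113, 108], [172, 114, 107], [170, 112, 106], [173, 113, 108], [175, 116, 110], [173, 115, 107], [174, 114, 108], [171, 112, 106], [174, 114, 108], [171, 114, 107], [171, 110, 106], [172, 112, 106], [175, 116, 111], [172, 113, 106], [172, 112, 107], [176, 115, 111], [174, 116, 107], [172, 114, 108], [175, 119, 111], [174, 116, 110], [174, 115, 110], [171, 113, 107], [175, 115, 109], [174, 116, 110], [170, 113, 107], [175, 118, 110], [169, 118, 109], [172, 174, 156], [168, 171, 154], [173, 174, 156], [170, 172, 156], [91, 88, 80], [92, 88, 80], [89, 86, 80]]
181 [[97
[... 157 characters left out ...]
 98, 98], [223, 156, 146], [224, 164, 155], [225, 166, 157], [224, 163, 155], [225, 164, 154], [225, 166, 155], [224, 164, 154], [224, 167, 155], [225, 163, 156], [224, 162, 153], [223, 159, 150], [225, 163, 157], [226, 167, 157], [224, 165, 156], [224, 166, 157], [226, 167, 158], [224, 164, 155], [225, 164, 155], [224, 165, 156], [225, 165, 156], [225, 164, 156], [226, 166, 157], [225, 166, 156], [225, 167, 157], [225, 166, 157], [224, 165, 155], [226, 166, 157], [225, 165, 156], [226, 165, 156], [225, 166, 154], [225, 167, 156], [227, 168, 156], [225, 162, 154], [225, 175, 171], [222, 225, 228], [222, 225, 227], [223, 226, 228], [218, 221, 222], [150, 150, 135], [88, 83, 76], [90, 88, 79]]
```

Emit:
step_arm --series "0 0.001 0 0 0 0; 0 0 0 0 0 0"

```text
time: 14.92
position: [486.5, -175.2, 61.6]
ee_rot: [0.973, -0.073, 0.217, 0.016]
contact_force: [0.0, 2.8, 5.9]
opening: 8.9
grasp_force: 20.9
```

Emit:
step_arm --series "0 0.001 0 0 0 0; 0 0 0 0 0 0"

```text
time: 15.08
position: [486.5, -175.2, 61.6]
ee_rot: [0.973, -0.073, 0.217, 0.016]
contact_force: [0.4, 3.8, 6.3]
opening: 8.7
grasp_force: 21.0
```

Emit:
step_arm --series "0 0.001 0 0 0 0; 0 0 0 0 0 0"

```text
time: 15.25
position: [486.5, -175.2, 61.5]
ee_rot: [0.973, -0.072, 0.217, 0.016]
contact_force: [-0.5, 4.2, 5.4]
opening: 8.6
grasp_force: 21.0
```

Emit:
step_arm --series "0 0.001 0 0 0 0; 0 0 0 0 0 0"

```text
time: 15.42
position: [486.5, -175.2, 61.5]
ee_rot: [0.973, -0.072, 0.217, 0.016]
contact_force: [0.5, 4.5, 6.6]
opening: 8.9
grasp_force: 21.0
```

Emit:
step_arm --series "0 0.001 0 0 0 0; 0 0 0 0 0 0"

```text
time: 15.58
position: [486.5, -175.2, 61.5]
ee_rot: [0.973, -0.072, 0.217, 0.016]
contact_force: [-0.1, 4.8, 6.7]
opening: 8.5
grasp_force: 21.1
```

Emit:
step_arm --series "0 0.001 0 0 0 0; 0 0 0 0 0 0"

```text
time: 15.75
position: [486.4, -175.2, 61.5]
ee_rot: [0.973, -0.072, 0.217, 0.016]
contact_force: [-0.5, 6.7, 6.7]
opening: 8.8
grasp_force: 21.1
```

Emit:
step_arm --series "0 0.001 0 0 0 0; 0 0 0 0 0 0"

```text
time: 15.92
position: [486.5, -175.3, 61.5]
ee_rot: [0.973, -0.072, 0.217, 0.016]
contact_force: [-0.7, 7.0, 8.1]
opening: 8.5
grasp_force: 21.1
```

Emit:
step_arm --series "0 0.001 0 0 0 0; 0 0 0 0 0 0"

```text
time: 16.08
position: [486.5, -175.2, 61.5]
ee_rot: [0.973, -0.072, 0.217, 0.015]
contact_force: [-0.9, 7.4, 8.0]
opening: 8.9
grasp_force: 21.2
```

Emit:
step_arm --series "0 0.001 0 0 0 0; 0 0 0 0 0 0"

```text
time: 16.25
position: [486.4, -175.2, 61.5]
ee_rot: [0.973, -0.071, 0.217, 0.015]
contact_force: [-0.3, 7.2, 8.5]
opening: 9.0
grasp_force: 21.2
```

```bash
python3 - <<'E'
from h import *
info(); s=robot.state(); print(s['grasp_force'],np.array(s['contact_force'])@Y)
E
```

```text
disp frame [-57.  -21.4  61.5] q [ 0.7   0.18 -0.4   2.34 -0.02  0.2  -1.38]
21.199015974998474 7.124339538518856
```

Emit:
step_arm --series "0 0.002 0 0 0 0; 0 0 0 0 0 0; 0 0 0 0 0 0"

```text
time: 16.5
position: [486.4, -175.3, 61.5]
ee_rot: [0.973, -0.071, 0.217, 0.015]
contact_force: [-0.5, 8.1, 8.6]
opening: 9.0
grasp_force: 21.3
```

Emit:
step_arm --series "0 -0.005 0 0 0 0; 0 -0.005 0 0 0 0; 0 0 0 0 0 0"

```text
time: 16.75
position: [486.5, -175.2, 61.6]
ee_rot: [0.973, -0.073, 0.217, 0.016]
contact_force: [-0.0, 2.6, 6.0]
opening: 8.5
grasp_force: 20.9
```

Emit:
step_arm --series "0 -0.004 0 0 0 0; 0 0 0 0 0 0; 0 0 0 0 0 0"

```text
time: 17.0
position: [486.5, -175.1, 61.5]
ee_rot: [0.973, -0.074, 0.217, 0.017]
contact_force: [0.4, 0.4, 6.2]
opening: 9.0
grasp_force: 20.9
```

Emit:
step_arm --series "0 -0.004 0 0 0 0; 0 0 0 0 0 0; 0 0 0 0 0 0"

```text
time: 17.25
position: [486.6, -174.5, 61.5]
ee_rot: [0.973, -0.074, 0.217, 0.017]
contact_force: [0.3, -1.9, 5.9]
opening: 8.8
grasp_force: 20.9
```

Emit:
step_arm --series "0 -0.003 0 0 0 0; 0 0 0 0 0 0; 0 0 0 0 0 0"

```text
time: 17.5
position: [486.7, -173.4, 61.5]
ee_rot: [0.973, -0.074, 0.217, 0.017]
contact_force: [-1.1, -2.1, 5.8]
opening: 8.5
grasp_force: 20.9
```

Emit:
step_arm --series "0 -0.003 0 0 0 0; 0 0 0 0 0 0; 0 0 0 0 0 0"

```text
time: 17.75
position: [486.9, -172.5, 61.5]
ee_rot: [0.973, -0.074, 0.217, 0.017]
contact_force: [0.2, -1.4, 6.3]
opening: 8.9
grasp_force: 20.9
```

Emit:
step_arm --series "0 0.002 0 0 0 0; 0 0 0 0 0 0; 0 0 0 0 0 0"

```text
time: 18.0
position: [486.9, -172.5, 61.5]
ee_rot: [0.973, -0.074, 0.217, 0.017]
contact_force: [-0.2, -1.2, 6.3]
opening: 8.8
grasp_force: 21.0
```

Emit:
step_arm --series "0 0 0 0 0 0; 0 0 0 0 0 0; 0 0 0 0 0 0; 0 0 0 0 0 0" --claw 0.35

```text
time: 18.33
position: [484.9, -171.0, 59.8]
ee_rot: [0.974, -0.073, 0.215, 0.016]
contact_force: [0.0, -0.0, -0.3]
opening: 29.8
grasp_force: 0.0
```

```bash
python3 - <<'E'
from h import *
info(); s=robot.state(); print(s['grasp_force'],s['contact_force'])
f=robot.grab_frame('wrist'); cv2.imwrite('pics/w9.png',f[:,:,::-1])
g=cv2.imread('pics/w8.png')[:,:,::-1]
for v in(181,188): print([f[v,u].tolist() for u in range(318,345)]); print([g[v,u].tolist() for u in range(318,345)])
plan(D(-100,-19,150),Rtool(-8.6,25))
E
```

```text
disp frame [-59.2 -17.4  59.8] q [ 0.67  0.18 -0.38  2.35  0.    0.19 -1.41]
0.0 [ 0.01646467 -0.04552781 -0.32628617]
[[93, 92, 91], [95, 94, 89], [94, 92, 90], [95, 94, 92], [97, 94, 92], [98, 96, 93], [97, 94, 93], [94, 92, 89], [96, 92, 90], [97, 93, 92], [98, 94, 93], [87, 81, 77], [85, 79, 76], [139, 137, 134], [193, 191, 189], [203, 201, 196], [204, 201, 197], [209, 208, 202], [209, 208, 204], [215, 214, 208], [218, 216, 211], [219, 217, 214], [201, 201, 197], [102, 94, 94], [88, 74, 70], [100, 68, 64], [148, 97, 93]]
[[97, 91, 90], [98, 93, 94], [99, 94, 93], [97, 94, 92], [98, 94, 92], [98, 95, 92], [98, 95, 91], [96, 95, 91], [95, 91, 88], [91, 86, 84], [125, 121, 118], [203, 198, 196], [202, 201, 196], [208, 205, 202], [207, 206, 203], [211, 210, 206], [216, 215, 209], [218, 217, 212], [215, 215, 209], [173, 169, 166], [109, 98, 98], [146, 99, 94], [223, 156, 146], [224, 163, 154], [224, 164, 155], [224, 166, 156], [225, 166, 157]]
[[96, 93, 90], [96, 95, 93], [95, 94, 91], [95, 95, 90], [94, 89, 86], [98, 96, 93], [94, 94, 90], [100, 98, 95], [100, 97, 93], [96, 91, 90], 
[... 198 characters left out ...]
99, 197, 191], [122, 118, 116], [89, 76, 72], [92, 64, 62], [113, 76, 71]]
[[98, 94, 92], [97, 94, 91], [97, 95, 91], [98, 95, 92], [98, 96, 93], [99, 96, 93], [99, 96, 94], [95, 94, 89], [99, 94, 92], [97, 91, 90], [144, 142, 138], [201, 199, 194], [203, 201, 197], [205, 203, 199], [209, 206, 202], [209, 210, 205], [217, 216, 211], [218, 217, 211], [218, 216, 214], [176, 172, 171], [96, 84, 81], [144, 96, 91], [226, 156, 146], [224, 159, 150], [224, 161, 152], [224, 160, 153], [224, 159, 152]]
t 18.38 pos [ 485.2 -171.1   60. ] F [0.5 0.2 0.1] open 29.9
trans total [ 0.0021  0.0047 -0.3298] rows 3 [ 0.0007  0.0016 -0.1099]
rot total [-0.0013  0.0011  0.0001] rows 1 [-0.0013  0.0011  0.0001]
```

Emit:
step_arm --series "0 0 -0.04 0 0 0; 0 0 -0.08 0 0 0; 0 0 -0.1 0 0 0; 0 0 -0.1 0 0 0; 0 0 0 0 0 0"

```text
time: 18.8
position: [447.3, -167.1, 152.8]
ee_rot: [0.973, -0.073, 0.22, 0.019]
contact_force: [0.4, -1.0, 0.6]
opening: 29.7
grasp_force: 0.0
```

Emit:
step_arm --series "0 0 0 0 0 0; 0 0 0 0 0 0"

```text
time: 18.97
position: [445.6, -165.5, 147.5]
ee_rot: [0.973, -0.073, 0.216, 0.016]
contact_force: [0.5, 0.2, -0.9]
opening: 30.1
grasp_force: 0.0
```

```bash
python3 - <<'E'
from h import *
import json
info()
c=robot.camera_model('wrist'); f=robot.grab_frame('wrist'); cv2.imwrite('pics/w10.png',f[:,:,::-1])
json.dump({k:np.array(v).tolist() for k,v in c.items()},open('w10.json','w'))
q=proj(c,[D(-8,-55,82),D(-8,-25,82),D(-8,-20,82)]);print(q)
v=int(round(q[0][1])); a,b=int(q[2][0])-8,int(q[0][0])+14
for vv in(v,v+6): print(vv,a,' '.join('%d/%d/%d'%tuple(f[vv,u]) for u in range(a,b)))
E
```

```text
disp frame [-98.8 -17.9 147.5] q [ 0.84 -0.09 -0.49  2.37 -0.29  0.44 -1.14]
[[382.62243558 153.59470722]
 [337.77848453 153.53429067]
 [330.29949421 153.53068306]]
154 322 32/27/25 34/26/27 34/30/24 30/28/27 35/31/27 33/30/25 53/49/49 91/88/86 106/106/101 108/108/106 111/109/106 117/118/113 112/110/109 82/80/77 42/33/32 66/44/41 112/72/69 98/63/63 117/74/73 136/87/84 139/91/87 138/90/87 139/89/84 137/88/84 135/88/83 142/92/86 139/92/88 138/91/87 137/92/85 139/91/85 136/87/86 139/90/85 136/87/84 138/90/85 140/93/88 142/94/89 141/94/88 137/88/82 140/89/88 137/89/84 139/92/88 140/94/88 139/93/84 141/92/87 140/92/86 139/93/87 141/92/88 141/95/90 139/91/89 140/92/88 140/93/88 142/95/90 139/93/87 137/92/86 140/91/89 139/92/88 139/92/88 138/93/88 140/94/88 143/95/91 137/104/98 138/133/119 140/142/125 141/141/126 141/144/128 136/139/123 118/118/108 76/74/69 70/70/65 72/70/64 73/73/66 72/71/68 73/68/65 74/74/69
160 322 74/72/70 76/75/73 74/72/69 74/72/68 76/72/70 76/75/72 67/65/62 84/85/84 103/101/99 107/106/106 111/109/108 114/114/112 113/113/113 86/83/82 73/71/69 81/63/60 119/78/71 100/68/64 133/89/83 132/87/83 132/84/81 144/100/95 183/134/128 185/137/129 183/134/127 183/135/128 184/136/130 176/129/122 134/86/83 135/87/85 136/90/85 145/99/95 147/100/97 151/103/98 156/107/102 158/110/105 162/116/109 168/119/114 172/124/120 175/128/121 180/131/124 184/135/130 184/135/127 183/136/128 183/136/129 185/136/128 187/139/131 184/139/131 177/130/121 147/99/97 137/92/85 147/101/96 151/105/99 153/107/100 156/110/103 160/116/110 163/116/109 168/121/116 175/128/123 180/131/124 171/132/123 143/140/127 139/140/124 141/140/127 140/141/127 142/143/128 131/132/122 81/82/74 71/68/65 74/74/69 73/75/66 72/72/67 71/69/64 72/71/65
```

The guide–cheek gap measures about 30.6 mm, so the play is about 2.5 mm, which is good. Next is the cover: rise, close the claw and go over it.

```bash
python3 - <<'E'
from h import *
plan(D(-90,0,330),Rtool(-8.6,0))
E
```

```text
t 19.02 pos [ 445.4 -165.1  146.7] F [-0.4 -0.4  0. ] open 30.5
trans total [ 0.2854 -0.0591 -0.5409] rows 5 [ 0.0571 -0.0118 -0.1082]
rot total [-1.400e-03 -5.549e-01  5.000e-04] rows 4 [-4.000e-04 -1.387e-01  1.000e-04]
```

Emit:
step_arm --series "0.048 -0.01 -0.09 0 0 0; 0.048 -0.01 -0.09 0 0 0; 0.048 -0.01 -0.09 0 0 0; 0.048 -0.01 -0.09 0 0 0; 0.048 -0.01 -0.09 0 0 0" --claw 0

```text
time: 19.43
position: [455.7, -151.3, 299.9]
ee_rot: [0.974, -0.073, 0.215, 0.015]
contact_force: [1.2, -0.1, -0.2]
opening: -0.0
grasp_force: 0.0
```

Emit:
step_arm --series "0.048 -0.01 -0.09 0 0 0; 0 0 0 0 -0.138 0; 0 0 0 0 -0.138 0; 0 0 0 0 -0.138 0; 0 0 0 0 -0.138 0"

```text
time: 19.85
position: [458.5, -149.7, 330.9]
ee_rot: [0.997, -0.075, -0.0, -0.0]
contact_force: [0.6, 0.8, 0.2]
opening: -0.2
grasp_force: 0.0
```

Emit:
step_arm --series "0 0 0 0 0 0; 0 0 0 0 0 0"

```text
time: 20.02
position: [459.1, -148.9, 328.2]
ee_rot: [0.997, -0.074, 0.0, -0.003]
contact_force: [-0.3, 0.3, 0.6]
opening: 0.2
grasp_force: 0.0
```

```bash
python3 - <<'E'
from h import *
info();plan(D(20,0,290),Rtool(-8.6,0))
E
```

```text
disp frame [-88.    0.6 328.2] q [ 0.87  0.   -0.63  1.81 -0.    1.33 -1.48]
t 20.02 pos [ 459.1 -148.9  328.2] F [-0.3  0.3  0.6] open 0.2
trans total [0.3599 0.0034 0.1271] rows 4 [0.09   0.0008 0.0318]
rot total [-0.0071  0.0005  0.0025] rows 1 [-0.0071  0.0005  0.0025]
```

Emit:
step_arm --series "0.09 0.001 0 0 0 0; 0.09 0.001 0 0 0 0; 0.09 0.001 0.03 0 0 0; 0.09 0.001 0.05 0 0 0; 0 0 0.05 0 0 0"

```text
time: 20.43
position: [568.2, -166.8, 291.1]
ee_rot: [0.997, -0.075, 0.004, -0.001]
contact_force: [0.6, -0.7, -0.2]
opening: 0.1
grasp_force: 0.0
```

Emit:
step_arm --series "0 0 0.07 0 0 0; 0 0 0.07 0 0 0; 0 0 0.07 0 0 0; 0 0 0.05 0 0 0; 0 0 0 0 0 0"

```text
time: 20.85
position: [561.0, -166.0, 210.0]
ee_rot: [0.997, -0.075, -0.002, -0.001]
contact_force: [-0.3, 0.9, -0.8]
opening: -0.1
grasp_force: 0.0
```

```bash
python3 - <<'E'
from h import *
info();plan(D(20,0,115),Rtool(-8.6,0))
E
```

```text
disp frame [ 15.3  -1.1 210. ] q [ 0.75  0.33 -0.64  1.73  0.21  1.15 -1.67]
t 20.85 pos [ 561. -166.  210.] F [-0.3  0.9 -0.8] open -0.1
trans total [ 0.017  -0.0035  0.3165] rows 3 [ 0.0057 -0.0012  0.1055]
rot total [-0.001   0.0055  0.0007] rows 1 [-0.001   0.0055  0.0007]
```

Emit:
step_arm --series "0.004 -0.001 0.04 0 0 0; 0.004 -0.001 0.04 0 0 0; 0.004 -0.001 0.04 0 0 0; 0.004 0 0.04 0 0 0; 0 0 0.04 0 0 0"

```text
time: 21.27
position: [571.2, -166.6, 154.2]
ee_rot: [0.997, -0.075, 0.003, 0.0]
contact_force: [0.0, -1.4, 0.5]
opening: -0.1
grasp_force: 0.4
```

Emit:
step_arm --series "0 0 0.035 0 0 0; 0 0 0.035 0 0 0; 0 0 0.03 0 0 0; 0 0 0 0 0 0"

```text
time: 21.6
position: [568.7, -166.1, 122.0]
ee_rot: [0.997, -0.075, -0.0, -0.001]
contact_force: [-0.8, 0.9, -0.4]
opening: -0.2
grasp_force: 0.0
```

```bash
python3 - <<'E'
from h import *
info();plan(D(20,0,103),Rtool(-8.6,0))
E
```

```text
disp frame [ 2.29e+01 -1.00e-01  1.22e+02] q [ 0.71  0.44 -0.6   1.79  0.29  1.   -1.73]
t 21.6 pos [ 568.7 -166.1  122. ] F [-0.8  0.9 -0.4] open -0.2
trans total [-0.0098 -0.0003  0.0633] rows 1 [-0.0098 -0.0003  0.0633]
rot total [-0.0013  0.0004  0.0003] rows 1 [-0.0013  0.0004  0.0003]
```

Emit:
step_arm --series "-0.003 0 0.02 0 0 0; -0.003 0 0.02 0 0 0; 0 0 0.015 0 0 0; 0 0 0 0 0 0"

```text
time: 21.93
position: [568.0, -166.1, 107.2]
ee_rot: [0.997, -0.075, 0.001, -0.0]
contact_force: [-0.8, -0.1, 0.1]
opening: -0.0
grasp_force: 0.0
```

Emit:
step_arm --series "0 0 0.008 0 0 0; 0 0 0 0 0 0; 0 0 0 0 0 0"

```text
time: 22.18
position: [569.1, -166.3, 106.0]
ee_rot: [0.997, -0.075, 0.002, 0.0]
contact_force: [0.2, 0.1, 0.3]
opening: 0.3
grasp_force: 0.0
```

Emit:
step_arm --series "0 0 0.004 0 0 0; 0 0 0 0 0 0; 0 0 0 0 0 0"

```text
time: 22.43
position: [569.1, -166.3, 104.8]
ee_rot: [0.997, -0.075, 0.002, 0.0]
contact_force: [0.4, 0.2, 0.1]
opening: -0.0
grasp_force: 0.1
```

```bash
python3 - <<'E'
from h import *
f=robot.grab_frame('side'); g=cv2.imread('pics/side0.png')[:,:,::-1]; c=robot.camera_model('side')
cv2.imwrite('pics/s2.png',f[:,:,::-1])
for u,v in((381,154),(370,160),(360,168),(350,175)): print(f[v,u],g[v,u])
pts=[D(80,83,103),D(-54,83,103),D(-80,83,95),D(-54,0,103),D(-54,-70,103),D(-30,-60,103),D(-30,60,103)]
for p in proj(c,pts): print(np.round(p),f[int(p[1]),int(p[0])],g[int(p[1]),int(p[0])])
d=np.abs(f.astype(int)-g).sum(2)>60;d[:,470:]=0
n,l,st,ce=cv2.connectedComponentsWithStats(d.astype(np.uint8));print(st[1:][st[1:,4]>40])
E
```

```text
[138 130 120] [134 127 117]
[137 126 117] [224 224 218]
[15 16 19] [35 34 29]
[18 17 19] [126 123 108]
[309. 210.] [238 238 233] [236 236 231]
[353. 228.] [77 75 72] [192 187 183]
[362. 234.] [18 17 15] [16 12 17]
[373. 212.] [148  85  83] [115 118 101]
[388. 201.] [17 37 48] [14 35 46]
[378. 199.] [175 175 154] [240 241 238]
[351. 220.] [84 84 82] [76 75 73]
[[  310     0   160   254 11826]
 [  386   234    69    30  1048]
 [  271   279    34    37   821]]
```

```bash
python3 - <<'E'
from h import *
def cls(p):
    r,g,b=map(int,p); m=(r+g+b)/3
    if r-g>25: return 'P'
    if m<45: return '#'
    if b-r>12: return 'b'
    if abs(r-g)<=5 and r-b>=9 and m<235: return 'C' if m>150 else 'c'
    if r-b>=9: return 'w'
    return '.' if m>180 else ('-' if m>100 else '=')
for n in('pics/side0.png','pics/s2.png'):
    f=cv2.imread(n)[:,:,::-1]; f=cv2.GaussianBlur(f,(3,3),0)
    for v in range(140,270,4): print(v,''.join(cls(f[v,u]) for u in range(296,412,2)))
    print()
E
```

```text
140 wwwwwwwwwwwwwwcwwwwwwwwwwwwwwwwwwwwwwcC......CCwC....wCwww
144 wwwwwwwwwwwwwwwwwwwwwwwwwwwwwwwwwwwwwwwwwwwwwcwC.......CCC
148 CwwwwwwwwwwwwwwwwwwwwwwwwwwwwwwwwwwwwwwwwwwwwwwwwwwwwwwcC.
152 ........CwwwwwwwwwwwwwwwwwwwwwwwwwwwwwwwwCCcwwwwwwwwwwwwww
156 .........-wwwwwwwwwwwwwwwwwwwwwwwwwwcCCCCwwwwwwwwwwwwwwwww
160 ......CwwwwwwwwwwwwwwwwwwwwwwwwwwwCCCCccwwwwwwwwwwwwwwwwww
164 ....CwwwwwwwwwwwwwwwwwwwwwwwwwwCCC==ccwwwwwwwwwwwwwwwwwwww
168 ..CccwwwwwwwwwwwwwwwwwwwwwwwCCC==cccwwwwwwwwwwwwwwwwwwwwww
172 CwcwcwcwwwwCCCwwwwwwwwwwwCCCCcccccwwwwwwwwwwwwwwwwwwwwwwww
176 wwwwwccwwcwwwCwwwwwwwwCCCCccccccwwwwwwwwwwwwwwwwwwwwwwwwww
180 wwcwwwwwwwc.....CcwcCcccccccccCwwwwwwwwwwwwwwwwwwwwwwwwwww
184 wwwwwwcwcwC.......cccccccccccC......CCwwwwwwwwwwwwwwwwwwww
188 wwwcwwwC........cccccccccCCC...CCwwwwC......-bbbbbbb-wwwww
192 wwwwwC........CccccccccccccccccCC......CCwbbbbbbbbbbbbbCww
196 wwwC........CccccccccccccccccccccccccC....bbbbbbbbbbbbb..w
200 Pw........CcccccccccccccccccccccccccccC...=####bbbb###-Cw=
204 Pw......CCcccccccccccccccccccccccccccccC..-###########-..=
208 w......Cccccccccccccccccc
[... 2358 characters left out ...]
.......
228 -.....Cccccccccccccccccc####==========#####=ccccccC.......
232 C......cccccccccccccccccc#=======###=######=-==c-=c-......
236 .......ccccccccccccccccccc====#####==######==c=====-CCC...
240 ......-==ccccccccccccccccccc####=======-=#-.-====cCwCwwwww
244 .........cc===c=#cccccccccccc#======--==-.-====cCCCCCwCCCc
248 .............-c-==ccccc=cccccCc===--=---====-CCCCCCCCCCwww
252 ..................C-=====ccccccc..--.C====-........CCCCCCC
256 .......................cc==-ccccccCCcc==-................b
260 .....-#-....................c==--ccc---................bbb
264 ....-####-......................C-=-.................bbb..
268 ....C####=........................................bbbb....
```

```bash
python3 - <<'E'
from h import *
c=robot.camera_model('side')
def hit(u,v,y):
    o_,d=ray(c,[(u,v)]);d=d[0];t=(y-(o_-o)@Y)/(d@Y);q=o_+t*d-o;return np.round([q@X,q[2]],1)
for p in((352,214),(356,216),(360,217),(364,216)): h=hit(*p,83); print(p,h,'ang',np.arctan2(h[1]-101,80-h[0]),np.hypot(h[1]-101,80-h[0]))
for p in((398,188),(402,190)): h=hit(*p,-83);print(p,h,np.arctan2(h[1]-101,80-h[0]),np.hypot(h[1]-101,80-h[0]))
for a in(0,.1,.2,.3,.4):
    print(a,[np.round(proj(c,[D(80-134*np.cos(a),y,101+134*np.sin(a))])[0]).tolist() for y in(83,-83)])
info()
f=robot.grab_frame('wrist');cv2.imwrite('pics/w11.png',f[:,:,::-1])
for v in range(0,480,40): print(' '.join('%d/%d/%d'%tuple(f[v,u]) for u in range(0,640,64)))
E
```

```text
(352, 214) [-49.5 139.4] ang 0.2882657685765622 135.07335044337947
(356, 216) [-60.8 138.2] ang 0.2583023250319607 145.6313153137058
(360, 217) [-72.  139.6] ang 0.24869036893970334 156.82461541480023
(364, 216) [-82.9 146.4] ang 0.2718014968763483 169.1081606546532
(398, 188) [-73.7 139.9] 0.2478851869905209 158.54620777552518
(402, 190) [-85.4 138.1] 0.22065256241739375 169.50979322741208
0 [[353.0, 228.0], [390.0, 199.0]]
0.1 [[353.0, 224.0], [390.0, 194.0]]
0.2 [[353.0, 219.0], [390.0, 190.0]]
0.3 [[351.0, 213.0], [389.0, 185.0]]
0.4 [[350.0, 208.0], [388.0, 180.0]]
disp frame [ 2.340e+01 -1.000e-01  1.048e+02] q [ 0.7   0.46 -0.6   1.81  0.31  0.96 -1.74]
156/154/146 180/187/190 182/187/191 40/88/62 53/91/71 110/89/71 185/190/194 187/187/182 187/193/196 185/190/194
177/175/168 40/44/46 183/189/192 53/90/73 181/187/189 182/188/191 184/190/194 185/192/195 184/189/183 183/189/193
154/152/146 50/53/52 184/190/191 184/190/192 182/189/194 188/193/195 186/191/196 186/191/194 185/191/192 185/193/196
183/190/193 182/189/191 182/189/192 184/190/194 184/190/194 184/189/193 125/128/124 183/
[... 191 characters left out ...]
/194/195 140/144/128 142/144/130 137/142/125 142/144/130 182/188/191 187/192/196
183/190/193 184/191/193 140/147/141 183/190/194 138/141/125 135/137/121 136/140/123 139/143/127 187/189/193 20/27/31
184/190/192 184/191/193 182/188/180 140/144/130 38/35/33 36/33/33 34/35/32 137/140/124 181/189/191 185/190/195
185/191/194 184/189/195 184/190/189 183/188/191 26/30/26 51/51/54 22/23/24 140/143/127 185/190/193 184/190/194
74/64/56 184/189/194 182/189/192 40/46/45 22/27/23 7/9/12 23/23/20 28/27/28 183/189/192 120/90/56
187/190/193 181/188/191 39/39/42 176/181/185 13/18/12 12/9/12 6/12/14 134/138/123 21/20/26 184/189/193
33/33/36 31/34/34 27/26/30 16/15/19 8/3/8 0/3/1 4/8/13 9/5/15 20/21/23 15/15/18
```

The side view gives a cover angle of about 0.27 rad, so the tip seems to have passed through the cover's dark window. I'll lift and push on the solid strip nearer the front edge (x≈-37).

Emit:
step_arm --series "0 0 -0.04 0 0 0; 0 0 -0.08 0 0 0; 0 0 -0.1 0 0 0; 0 0 -0.1 0 0 0; 0 0 0 0 0 0"

```text
time: 22.95
position: [573.6, -166.6, 208.9]
ee_rot: [0.997, -0.075, 0.009, 0.001]
contact_force: [1.6, 0.4, 1.7]
opening: -0.1
grasp_force: 0.0
```

```bash
python3 - <<'E'
from h import *
f=robot.grab_frame('side'); c=robot.camera_model('side');cv2.imwrite('pics/s3.png',f[:,:,::-1])
def cls(p):
    r,g,b=map(int,p); m=(r+g+b)/3
    if r-g>25: return 'P'
    if m<45: return '#'
    if b-r>12: return 'b'
    if abs(r-g)<=5 and r-b>=9 and m<235: return 'C' if m>150 else 'c'
    if r-b>=9: return 'w'
    return '.' if m>180 else ('-' if m>100 else '=')
f=cv2.GaussianBlur(f,(3,3),0)
for v in range(140,242,4): print(v,''.join(cls(f[v,u]) for u in range(296,412,2)))
info(); plan(D(-37,0,185),Rtool(-8.6,0))
w=robot.grab_frame('wrist');cv2.imwrite('pics/w12.png',w[:,:,::-1])
for v in range(100,480,12): print(v,''.join(cls(w[v,u]) for u in range(100,540,8)))
E
```

```text
140 wwwwwwwwwwwwwwwwwww##########cwwwwwwwcC.......CwCC....Cwww
144 wwwwwwwwwwwwwwwwwwwwww#####=cwwwwwwwwwwwwwwwwwwC.......CwC
148 wwwwwwwwwwwwwwwwwwwwwww###==wwwwwwwwwwwwwwwwwwwwwwwwwwwww.
152 .......CCCwwwwwwwwwwwww###==wwwwwwwwwwwwwwwwwwwwwwwwwwwwww
156 .........-wwwwwwwwwwwww=##==wwwwwwwwwwwwwwwwwwwwwwwwwwwwww
160 ......Cwccwwwwwwwwwwwwwwwwwwwwwwwwwwwwwwwwwwwwwwwwwwwwwwww
164 ....Cwwwcwwwwwwwwwwwwwwwwwwwwwwwwwwwwwwwwwwwwwwwwwwwwwwwww
168 ..Cwccwwwwwwwwwwwwwwwwwwwwwwwwwwwwwwwwwwwwwwwwwwwwwwwwwwww
172 CwwwcwwwwwcCCCwwwwwwwwwwwwwwwwwwwwwwwwwwwwwwwwwwwwwwwwwwww
176 wwwww-cwwwcwwwwwwwwwwwwwwwwwwwwwwwwwwwwwwwwwwwwwwwwwwwwwww
180 wwwwcwwwwcc.....CwwwwwwwwwwwwwCwwwwwwwwwwwwwwwwwwwwwwwwwww
184 wwwwwwwcwwC.............CCCCCCCC.CCCCCCCCCCCCC..cwwwwwwwww
188 wwwwwwwC.............CcCCCCcccccccccccCCCCCCCCCCCC.--wwwww
192 wwwwcC............CCCCCCcc=########=cCCCCCCCCCCCC-bbbbbCww
196 wwwC...........CCCCCCCc=########=cCCCCCCCCCCCCcbbbbbbbb..w
200 Pw...........CCCCCCcc########=CCwww....CCCc=###bbbbb##-CC=
204 Pw.......C.CCwwCCCcccc--c--cCwww........-==###########-..=
208 w........Cwwwwwwwwwwwwwww
[... 2058 characters left out ...]
====#--#############ccc#####----------.-
352 -----------=====###############################--------
364 --------===#######################################-----
376 -wPP-==##############################################--
388 --############-#############cc#############-###########
400 ############---#############--#############---#########
412 ###########--################################--########
424 #######################################################
436 #######################################################
448 =######################################################
460 =######################################################
472 =######################################################
```

Emit:
step_arm --series "-0.1 0 0 0 -0.01 0; -0.1 0 0 0 0 0; -0.012 0 0.04 0 0 0; 0 0 0.03 0 0 0; 0 0 0 0 0 0"

```text
time: 23.47
position: [503.3, -156.5, 176.8]
ee_rot: [0.997, -0.075, -0.004, -0.001]
contact_force: [-0.3, 0.1, 0.6]
opening: 0.2
grasp_force: 0.0
```

Emit:
step_arm --series "0 0 0.03 0 0 0; 0 0 0.03 0 0 0; 0 0 0.03 0 0 0; 0 0 0.03 0 0 0; 0 0 0 0 0 0"

```text
time: 23.88
position: [503.9, -156.1, 141.0]
ee_rot: [0.997, -0.075, -0.004, -0.001]
contact_force: [-0.8, -0.7, 0.4]
opening: 0.3
grasp_force: 0.0
```

```bash
python3 - <<'E'
from h import *
info(); plan(D(-38,0,103),Rtool(-8.6,0))
E
```

```text
disp frame [-42.6   0.2 141. ] q [ 0.78  0.3  -0.64  1.92  0.21  0.99 -1.67]
t 23.88 pos [ 503.9 -156.1  141. ] F [-0.8 -0.7  0.4] open 0.3
trans total [0.0163 0.0008 0.1264] rows 2 [0.0081 0.0004 0.0632]
rot total [-0.0023  0.0102  0.0007] rows 1 [-0.0023  0.0102  0.0007]
```

Emit:
step_arm --series "0.012 0 0 0 0.01 0; 0 0 0.02 0 0 0; 0 0 0.025 0 0 0; 0 0 0.025 0 0 0; 0 0 0 0 0 0"

```text
time: 24.3
position: [507.6, -157.0, 120.8]
ee_rot: [0.997, -0.075, 0.001, -0.0]
contact_force: [-0.2, -0.1, 0.4]
opening: 0.0
grasp_force: 0.0
```

Emit:
step_arm --series "0 0 0.02 0 0 0; 0 0 0.02 0 0 0; 0 0 0 0 0 0"

```text
time: 24.55
position: [508.1, -157.0, 109.3]
ee_rot: [0.997, -0.075, 0.001, -0.0]
contact_force: [0.1, 0.4, -0.3]
opening: 0.1
grasp_force: 0.0
```

Emit:
step_arm --series "0 0 0.005 0 0 0; 0 0 0 0 0 0; 0 0 0 0 0 0"

```text
time: 24.8
position: [509.3, -157.2, 109.3]
ee_rot: [0.997, -0.075, 0.002, 0.0]
contact_force: [0.1, -1.5, -0.6]
opening: -0.2
grasp_force: 0.0
```

```bash
cat > m.py <<'E'
from h import *
def cls(p):
    r,g,b=map(int,p); m=(r+g+b)/3
    if r-g>25: return 'P'
    if m<45: return '#'
    if b-r>12: return 'b'
    if abs(r-g)<=5 and r-b>=9 and m<235: return 'C' if m>150 else 'c'
    if r-b>=9: return 'w'
    return '.' if m>180 else ('-' if m>100 else '=')
def smap(v0=180,v1=246):
    f=cv2.GaussianBlur(robot.grab_frame('side'),(3,3),0)
    for v in range(v0,v1,3): print(v,''.join(cls(f[v,u]) for u in range(296,412,2)))
E
python3 - <<'E'
from m import *
smap(); info(); print(np.round(robot.state()['contact_force'],1))
E
```

```text
180 wwwwwwwwwwc.....Ccwwwwwwwwww##############wwwwwwwwwwwwwwww
183 cwwwwwwwwwC...........CwwwwwC=##########wwwwwwwwwwwwwwwwww
186 wwcwwwwcC.....................=########=.Cwwwwwwwwwwwwwwww
189 wwwwwwc..............CC.........-=####=.......bbbbbbb-wwww
192 wwwwwC.............CC......-==#=c=###==CCCCCC....bbbbbbCww
195 wwwc.............CC......-=##########==CCCCCCCCC....bbb..w
198 PwC............CC......-=############==CCCCCCCCCCCbbbb=wC-
201 Pw...........CC......-###########c====cCCCCCCCCC-b####-.C=
204 Pw.......C.CC......-###########cCCCCCCCCCCCCCc-b######-..=
207 w.......CC...........--===###cCCCCCCCCCCCCCc=#######=...Cw
210 wwww......................CCCCCCC.......Cc=-.............w
213 PPPPw.CccccccCCCC.......................-=c...............
216 PPPPw.CcccccccccccccccCC.C.............w##=c..............
219 PPPw..Ccccccccccccccccccccccc........wPP####cC............
222 b.....Cccccccccccccccc###=ccc=cC...C==ww###=ccCC..........
225 =.....Ccccccccccccccccc#####=====-=====####=ccccC.........
228 -.....Cccccccccccccccccc####==========#####=ccccccC.......
231 C......ccccccccccccccccc=##======###=######=--=cc-c.......
234 C......ccccccccccccccccccc=====#####=######===c-===-......
237 ......-cccccccccccccccccccc==#####===###=##=--=====C......
240 ......-==ccccccccccccccccccc####=======-=#=c=====cCwCCC...
243 ........c-==ccc=#ccccccccccc=##======--=---=====cCCCCwwCcc
disp frame [-37.   -0.2 109.4] q [ 0.76  0.35 -0.62  1.95  0.25  0.92 -1.71]
[ 0.1  0.1 -0.6]
```

Emit:
step_arm --series "0 0 0.01 0 0 0; 0 0 0 0 0 0; 0 0 0 0 0 0"

```text
time: 25.1
position: [509.1, -157.2, 106.0]
ee_rot: [0.997, -0.075, 0.002, -0.0]
contact_force: [-0.9, 0.1, -0.1]
opening: -0.2
grasp_force: 0.0
```

Emit:
step_arm --series "0 0 0.01 0 0 0; 0 0 0 0 0 0; 0 0 0 0 0 0"

```text
time: 25.35
position: [508.9, -157.2, 102.9]
ee_rot: [0.997, -0.075, 0.002, -0.0]
contact_force: [-0.7, -0.1, -0.8]
opening: -0.1
grasp_force: 0.0
```

Emit:
step_arm --series "0 0 0.007 0 0 0; 0 0 0 0 0 0; 0 0 0 0 0 0"

```text
time: 25.6
position: [509.1, -157.2, 100.9]
ee_rot: [0.997, -0.075, 0.002, -0.0]
contact_force: [-0.6, 0.4, -0.3]
opening: 0.1
grasp_force: 0.0
```

```bash
python3 - <<'E'
from m import *
smap(186,240); info(); print(np.round(robot.state()['contact_force'],1))
c=robot.camera_model('side'); print(np.round(proj(c,[D(80-134,83,103),D(80-158,83,94),D(80-158,-83,94),D(-54,-83,103)])))
E
```

```text
186 wwwwwcwwC....................=##########-wwwwwwwwwwwwwwwww
189 wwwwwcc..............CC.......=########=....bbbbbbbbb-wwww
192 wwwccC.............CC.......--cc=#####=.C......bbbbbbbbCww
195 wwcc.............CC.......-##########==CCCCCC....bbbbbb..w
198 PwC............CC.......-############==CCCCCCCCC...bbb=wC-
201 Pw...........CC.......-##############==CCCCCCCCCCC-b##-..=
204 Pw.........CC.......-###########=cc===cCCCCCCCCCc=####-..=
207 w.......CC.........-==########=cCCCCCCCCCCCCCCc=####b...Cw
210 wwww....................--=#=cCCCCC..CCCCCCc=-...........w
213 PPPPw.CccccCC.............CCCCCC........CC==..............
216 PPPPw.CccccccccccCC.....................-##c..............
219 PPwwC.CcccccccccccccccccC..............C####cC............
222 b.....-ccccccccccccccccccccccC........ww###=ccCC..........
225 =C....-cccccccccccccccc####=c=cC....-==####=ccccC.........
228 -.....Ccccccccccccccccc=####====-C-===#####=ccccccC.......
231 C......ccccccccccccccccc=#=======###=######=--=cccc.......
234 .......cccccccccccccccccc======#####=######===c====-......
237 .......cccccccccccccccccccc==#####===###=##=-c=====C......
disp frame [-3.73e+01 -1.00e-01  1.01e+02] q [ 0.76  0.36 -0.62  1.95  0.26  0.91 -1.71]
[-0.  -0.4 -0.2]
[[353. 228.]
 [362. 234.]
 [398. 204.]
 [390. 198.]]
```

The fingertips contact about 13 mm above the reported TCP. I'll continue down until the force rises.

Emit:
step_arm --series "0 0 0.012 0 0 0; 0 0 0.012 0 0 0; 0 0 0 0 0 0; 0 0 0 0 0 0"

```text
time: 25.98
position: [508.8, -157.1, 93.4]
ee_rot: [0.997, -0.075, 0.002, -0.0]
contact_force: [-0.2, -0.4, -0.9]
opening: -0.1
grasp_force: 0.0
```

Emit:
step_arm --series "0 0 0.005 0 0 0; 0 0 0 0 0 0; 0 0 0 0 0 0"

```text
time: 26.23
position: [509.2, -157.2, 92.3]
ee_rot: [0.997, -0.075, 0.002, -0.0]
contact_force: [-0.2, -0.5, -0.4]
opening: -0.1
grasp_force: 0.0
```

Emit:
step_arm --series "0 0 0.005 0 0 0; 0 0 0 0 0 0; 0 0 0 0 0 0"

```text
time: 26.48
position: [509.2, -157.2, 90.8]
ee_rot: [0.997, -0.075, 0.002, 0.0]
contact_force: [-0.3, 0.4, 0.2]
opening: 0.0
grasp_force: 0.0
```

Emit:
step_arm --series "0 0 0.005 0 0 0; 0 0 0 0 0 0; 0 0 0 0 0 0"

```text
time: 26.73
position: [509.1, -157.2, 89.2]
ee_rot: [0.997, -0.075, 0.002, -0.0]
contact_force: [-0.1, -0.4, -0.8]
opening: 0.2
grasp_force: 0.0
```

```bash
python3 - <<'E'
from m import *
smap(189,240); s=robot.state(); print(s['tau'],s['ft_torque'])
f=robot.grab_frame('top');cv2.imwrite('pics/t2.png',f[:,:,::-1])
for v in range(196,312,4): print(v,''.join(cls(f[v,u]) for u in range(326,446,2)))
E
```

```text
189 wwwwwwc..............CC.....-###########=-..bbbbbbbbb-wwww
192 wwwwwC.............CC........-#########=CCbbbbbbbbbbbbbwww
195 wwwc.............CC........-##########=......bbbbbbbbbb..w
198 PwC............CC........-###########==CCCCC....bbbbbbbww-
201 Pw...........CC........-#############==CCCCCCCC...bb##-..=
204 Pw.........C.........-##############==cCCCCCCCCCC..-##-..=
207 w.......Cc.........-#############=##==cCCCCCCCCCCc=#b...Cw
210 wwww................--=########cCCCccCCCCCCCCCCCC........w
213 PPPPw.CcccC..............-=##cCCCCCCCCCCCCCCCc............
216 PPPPw.CcccccccC............CCCCC......CCCCCc=.............
219 PPwwC.CcccccccccccCC.....................c##cC............
222 b.....CccccccccccccccccC................-##=ccCC..........
225 =.....CccccccccccccccccccccCC..........=###=ccccCC........
228 -.....Cccccccccccccccccc#=ccccC......-#####=ccccccC.......
231 C......ccccccccccccccccc=#=====c...c=######=--=cc-c.......
234 C......ccccccccccccccccccc=====##=##=######===c-===-......
237 .......ccccccccccccccccccc-==#####===###=##=--=====C......
[ 7.64148917e-04 -3.44085968e
[... 1308 characters left out ...]
..---Cc==#########bbbbbbbbbbbbbbbbbbbbbbbbbbbbbbbb
272 ...-..---......b.bb.CCc#######bbbbbbbbbbbbbbbbbbbbbbbbbbbbbb
276 ....b....b..........-ccc-=####bbbbbbbbbbbbbbbbbbbbbbbbbbbbbb
280 .............b....b..ccc-c-=##bbbbbbbbbbbbbbbbbbbbbbbbbbbbbb
284 ..-b..b.....b..b..bb.cccccccc#bbbbbbbbbbbbbbbbbbbbbbbbbbbbbb
288 bb------.....b..b....ccccccc-=#bbbbbbbbbbbbbbbbbbbbbbbbbbbbb
292 ..-..----------==-=#=#===-ccc=#bbbbbbbbbbbbbbbbbbbbbbbbbbbbb
296 ..-=------........----========#bbbbbbbbbbbbbbbbbbbbbbbbbbbbb
300 .....b....----===-------cCCCcc=bbbbbbbbbbbbbbbbbbbbbbbbbbbbb
304 ...bbbbb........b.....---======#bbbbbbbbbbbbbbbbbbbbbbbbbbbb
308 ............bb........--------=#bbbbbbbbbbbbbbbbbbbbbbbbbbbb
```

Emit:
step_arm --series "0 0 0.005 0 0 0; 0 0 0 0 0 0; 0 0 0 0 0 0"

```text
time: 27.08
position: [509.1, -157.2, 87.7]
ee_rot: [0.997, -0.075, 0.002, -0.0]
contact_force: [-0.3, -1.2, 0.3]
opening: -0.1
grasp_force: 0.0
```

Emit:
step_arm --series "0 0 0.005 0 0 0; 0 0 0 0 0 0; 0 0 0 0 0 0"

```text
time: 27.33
position: [509.1, -157.2, 86.2]
ee_rot: [0.997, -0.075, 0.002, -0.0]
contact_force: [0.0, 0.3, 0.4]
opening: 0.1
grasp_force: 0.0
```

Emit:
step_arm --series "0 0 0.005 0 0 0; 0 0 0 0 0 0; 0 0 0 0 0 0"

```text
time: 27.58
position: [509.1, -157.2, 84.7]
ee_rot: [0.997, -0.075, 0.002, -0.0]
contact_force: [0.2, 1.1, 0.4]
opening: 0.1
grasp_force: 0.0
```

```bash
python3 - <<'E'
from m import *
smap(198,240); info()
E
```

```text
198 PwC............CC........-=###########=CCC.....bbbbbbb=cC-
201 Pw...........CC........-=############==CCCCCCC...b####-..=
204 Pw.........CC........-=#############==cCCCCCCCCC...-##-..=
207 w.......Cc.........-=###############==cCCCCCCCCCCC.-=...Cw
210 wwww...............--=##########ccc==cCCCCCCCCCCC........w
213 PPPPw.CccC..............-=####cCCCCCCCCCCCCCCCCC..........
216 PPPPw.CccccccC............CccCCCCC...CCCCCCCc-............
219 PPPw..CccccccccccC..........CCC........CCCc=cC............
222 b.....CccccccccccccccCC..................=#=ccCC..........
225 =C....CccccccccccccccccccCC.............=##=ccccCC........
228 -.....CccccccccccccccccccccccC........c####=cc-cccC.......
231 C......cccccccccccccccccc#==c=cC....-=#####=--=cc-c.......
234 .......cccccccccccccccccc=======c.-==######===c-==c-......
237 ......-cccccccccccccccccccc==#####===###=##=c-=====C......
disp frame [-37.2  -0.2  84.8] q [ 0.75  0.38 -0.61  1.96  0.28  0.88 -1.73]
```

Emit:
step_arm --series "0 0 0.005 0 0 0; 0 0 0 0 0 0; 0 0 0 0 0 0"

```text
time: 27.88
position: [509.2, -157.2, 83.2]
ee_rot: [0.997, -0.075, 0.002, -0.0]
contact_force: [-0.4, -0.8, 0.3]
opening: -0.1
grasp_force: 0.0
```

Emit:
step_arm --series "0 0 0.005 0 0 0; 0 0 0 0 0 0; 0 0 0 0 0 0"

```text
time: 28.13
position: [509.5, -157.3, 82.5]
ee_rot: [0.997, -0.075, 0.002, 0.0]
contact_force: [-1.6, 1.4, 5.9]
opening: 0.2
grasp_force: 2.6
```

Emit:
step_arm --series "0 0 0.005 0 0 0; 0 0 0 0 0 0; 0 0 0 0 0 0"

```text
time: 28.38
position: [509.4, -157.3, 82.3]
ee_rot: [0.997, -0.075, 0.002, 0.001]
contact_force: [-4.6, 1.2, 13.9]
opening: 0.2
grasp_force: 6.8
```

```bash
python3 - <<'E'
from m import *
smap(204,246); info()
E
```

```text
204 Pw.........CC........-=#############==cCCCCCCCC...-b##-..=
207 w.......Cc.........-=###############==cCCCCCCCCCCC.-=...Cw
210 wwww...............-=###########cc=#==cCCCCCCCCCCC.......w
213 PPPPw.CccC.............-=#####ccCCCCCCCCCCCCCCCC..........
216 PPPPw.CccccccC.............=ccCCCCCCCCCCCCCCcc............
219 PPwwC.CccccccccccC.........CCCCC......CCCCC==C............
222 b.....CccccccccccccccC..................Cc#=ccCC..........
225 =C....-cccccccccccccccccCC..............-##=ccccCC........
228 -.....CcccccccccccccccccccccC..........=###=ccccccC.......
231 C......cccccccccccccccccc#=cc=C......=#####=--=cc-c.......
234 .......ccccccccccccccccccc======C..-=######===c-==c-......
237 ......-ccccccccccccccccccc-==####====###=##=-c=====C......
240 ......-==cccccccccccccccccc=####=======-=#=c=====cwCwwC-..
243 ........c-==ccc=#ccccccccccc=##======--=---=====cCwCCCwCcc
disp frame [-36.9  -0.2  82.3] q [ 0.75  0.39 -0.61  1.96  0.29  0.87 -1.73]
```

```bash
python3 - <<'E'
from m import *
c=robot.camera_model('side')
for z in (82,95,103,110): print(z,np.round(proj(c,[D(-37,0,z),D(-26,0,z),D(-48,0,z),D(-37,15,z),D(-37,-15,z)])).tolist())
print('window corners guess',np.round(proj(c,[D(33,48,103),D(-24,48,103),D(33,-48,103),D(-24,-48,103)])).tolist())
f=robot.grab_frame('side')
for v in range(200,224,2): print(v,' '.join('%d'%(f[v,u].mean()) for u in range(340,390,2)))
E
```

```text
82 [[366.0, 217.0], [363.0, 216.0], [370.0, 219.0], [363.0, 220.0], [370.0, 215.0]]
95 [[367.0, 213.0], [363.0, 212.0], [370.0, 214.0], [363.0, 216.0], [370.0, 210.0]]
103 [[367.0, 210.0], [363.0, 209.0], [370.0, 212.0], [363.0, 213.0], [370.0, 208.0]]
110 [[367.0, 208.0], [363.0, 207.0], [371.0, 209.0], [363.0, 211.0], [370.0, 205.0]]
window corners guess [[332.0, 210.0], [351.0, 217.0], [354.0, 194.0], [373.0, 201.0]]
200 242 241 202 22 20 13 12 14 11 6 7 13 18 16 34 51 89 165 168 166 168 208 242 241 231
202 240 98 24 25 16 13 9 17 13 11 10 18 23 16 53 66 81 170 169 169 166 168 164 200 239
204 21 23 19 14 20 5 12 16 15 18 12 15 20 16 57 61 105 167 166 170 169 167 153 168 166
206 24 14 13 11 12 9 10 15 17 13 7 13 15 13 56 64 110 168 169 169 154 170 170 171 168
208 13 10 15 8 13 15 17 17 14 5 14 15 21 18 59 56 125 167 166 167 170 171 167 168 170
210 24 24 15 13 10 11 15 11 15 8 67 147 68 24 63 60 144 169 158 169 170 169 167 166 167
212 101 44 21 19 17 8 13 8 25 99 168 169 169 137 118 168 165 173 169 167 169 168 170 168 169
214 243 242 179 95 27 21 22 20 137 167 166 167 166 168 170 158 168 169 167 170 171 168 173 168 171
216 243 243 244 243 230 77 61 167 167 169 168 177 187 184 186 168 171 169 165 166 170 167 162 99 226
218 243 243 243 243 227 168 167 168 168 166 219 243 240 236 241 242 180 171 166 169 171 142 14 151 242
220 243 242 242 242 243 243 187 177 169 222 242 238 235 242 243 243 242 185 169 170 130 16 106 176 231
222 240 243 243 242 243 242 243 243 244 243 236 243 241 241 241 241 241 242 223 88 16 50 109 124 167
```

The fingertip visibly ends on the plate's surface and the force reached 14 N at the stop, so the cover is shut. Lift away and verify.

Emit:
step_arm --series "0 0 -0.02 0 0 0; 0 0 -0.06 0 0 0; 0 0 -0.1 0 0 0; 0 0 -0.12 0 0 0; 0 0 -0.12 0 0 0"

```text
time: 28.9
position: [507.8, -156.8, 206.6]
ee_rot: [0.997, -0.075, 0.001, -0.001]
contact_force: [1.2, -0.4, 0.9]
opening: 0.2
grasp_force: 0.0
```

Emit:
step_arm --series "0 0 -0.12 0 0 0; -0.1 0 -0.06 0 0 0; -0.1 0 0 0 0 0; 0 0 0 0 0 0; 0 0 0 0 0 0"

```text
time: 29.32
position: [447.7, -148.5, 259.8]
ee_rot: [0.997, -0.075, 0.002, 0.001]
contact_force: [-0.5, 0.9, -0.7]
opening: 0.1
grasp_force: 0.0
```

```bash
python3 - <<'E'
from m import *
smap(186,246); info(); print(np.round(robot.state()['contact_force'],1))
c=robot.camera_model('wrist');f=robot.grab_frame('wrist');cv2.imwrite('pics/w13.png',f[:,:,::-1])
for a in(0,.05,.1): print(a,np.round(proj(c,[D(80-134*np.cos(a),y,103+134*np.sin(a)) for y in(83,-83)]+[D(80,83,103),D(80,-83,103),D(-91,80,0),D(-91,-80,0)])).tolist())
for v in range(60,400,8): print(v,''.join(cls(f[v,u]) for u in range(180,470,5)))
t=robot.grab_frame('side');g=cv2.imread('pics/side0.png')[:,:,::-1]
d=(np.abs(t.astype(int)-g).sum(2)>90);n,l,st,ce=cv2.connectedComponentsWithStats(d.astype(np.uint8));print(st[1:][st[1:,4]>25])
E
```

```text
186 wwwwwwwwC....................Cwwww.......wwwwwwwwwwwwwwwww
189 wwwwcwc..............CC...........CwwwwC....bbbbbbbbb-wwww
192 wwwwcC.............CC..................CCwbbbbbbbbbbbbbwww
195 cwwc.............CC.........==-...........bbbbbbbbbbbbb..w
198 PwC............CC.........=#####==-...........bbbbbbbb=wC-
201 Pw...........CC........-=############=-CCCCCCCC..b####-.C=
204 Pw.........CC........-=#############cCCCCCCCCCCCC.-b##-..=
207 w.......Cc.........-=#############cCCCCCCCCCCCCCCCC-=-..Cw
210 wwwC...............-=###########ccCCCCCCCCCCCCCCCC.......w
213 PPPPw.CccC.............-=#####-.CCCCCCCCCCCCCCCC..........
216 PPPPw.CccccccC.............--.....CCCCCCCCCCcc............
219 PPPwC.CccccccccccC..................CCCCCCc==C............
222 b.....CccccccccccccccC...............CCCCc#=ccCC..........
225 =C....-ccccccccccccccccccC.........CCCCC=##=ccccCC........
228 -.....CcccccccccccccccccccccC.......CCc####=cc-cccCC......
231 C......ccccccccccccccccc=#=cc=C......=#####=--=cc-c.......
234 C......cccccccccccccccccc=======C..-=######===c===c-......
237 ......-cccccccccccccccccc
[... 2952 characters left out ...]
#######################################################
372 ##########################################################
380 ##########################################################
388 ##########################################################
396 ##########################################################
[[ 374    0  105  154 5403]
 [ 522    0   52  119 3067]
 [ 575    0   65  243 7642]
 [ 310  152   89  102 3532]
 [ 586  186   43   22  279]
 [ 559  195   13    6   38]
 [ 545  202   13   67  156]
 [ 574  203   13   44  273]
 [ 380  240   38   24  489]
 [ 406  252   41   28  629]
 [ 609  257   15   11   55]
 [ 618  275   13    8   36]
 [ 272  279   32   37  723]
 [ 496  286   46   42  821]]
```

The cover is fully closed and the robot is clear of everything, so I'm handing the job in.

```bash
python3 -c "
from workcell import robot
print(robot.finish_job())"
```

```text
the job is handed in; nothing more can be done
None
```

I loaded the roll, snugged it with the guide, backed the guide off to about 2.5 mm of play and closed the cover fully. The job is handed in at about 29 s of the 72 s allowed; no verdict came back.

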